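# Set up the lit ornament stand

### The job

Get the ornament stand ready for customers: push the loose grey knob fully home on the dimmer's flat-sided shaft, turning it until it drops on, and only then use it to turn the light fully on, clockwise to the stop. Hang every ceramic house by its wire eye on the stand's pegs, one house to a peg and well on it, letting go slowly, because the eyes are off-centre, so that each hangs still. Leave the tins and matchboxes where they are.

Things in the scene. Friction and masses are not known exactly. Their poses are not given: they have to be found in the camera images.
- pink_a: one of two pink ceramic houses: 40 mm deep (x), 48 mm wide over its side walls (y), 87 mm to the ridge; side walls upright to at least 45 mm; on a wooden plinth 60 x 60 x 8 mm (the height includes it); about 220 g. Origin under the base's centre, z up, +x the back. A wire eye stands over the roof, 12 mm off-centre to +y. May be absent (None)
- pink_a_eye (a point): centre of that house's wire eye (12 mm towards its +y, 99 mm above its base): an upright loop in the house's y-z plane, wire 3.2 mm thick, opening 15 mm wide and about 18 mm high, top of the wire 13 mm above this centre
- pink_b: one of two pink ceramic houses: 40 mm deep (x), 48 mm wide over its side walls (y), 87 mm to the ridge; side walls upright to at least 45 mm; on a wooden plinth 60 x 60 x 8 mm (the height includes it); about 220 g. Origin under the base's centre, z up, +x the back. A wire eye stands over the roof, 12 mm off-centre to +y. May be absent (None)
- pink_b_eye (a point): centre of that house's wire eye (12 mm towards its +y, 99 mm above its base): an upright loop in the house's y-z plane, wire 3.2 mm thick, opening 15 mm wide and about 18 mm high, top of the wire 13 mm above this centre
- cream_a: one of two cream ceramic houses: 35 mm deep (x), 42 mm wide over its side walls (y), 75 mm to the ridge; side walls upright to at least 45 mm; on a wooden plinth 60 x 60 x 8 mm (the height includes it); about 210 g. Origin under the base's centre, z up, +x the back. A wire eye stands over the roof, 9 mm off-centre to +y. May be absent (None)
- cream_a_eye (a point): centre of that house's wire eye (9 mm towards its +y, 87 mm above its base): an upright loop in the house's y-z plane, wire 3.2 mm thick, opening 15 mm wide and about 18 mm high, top of the wire 13 mm above this centre
- cream_b: one of two cream ceramic houses: 35 mm deep (x), 42 mm wide over its side walls (y), 75 mm to the ridge; side walls upright to at least 45 mm; on a wooden plinth 60 x 60 x 8 mm (the height includes it); about 210 g. Origin under the base's centre, z up, +x the back. A wire eye stands over the roof, 9 mm off-centre to +y. May be absent (None)
- cream_b_eye (a point): centre of that house's wire eye (9 mm towards its +y, 87 mm above its base): an upright loop in the house's y-z plane, wire 3.2 mm thick, opening 15 mm wide and about 18 mm high, top of the wire 13 mm above this centre
- stand: dark wooden stand, fixed, foot 460 mm wide (y); crossbar front face at its x = +20 mm, top 217 mm high. Four level brass pegs, 5 mm thick, 115 mm apart, axis 200 mm above the table, run 100 mm from the crossbar along the stand's -x (to the robot); the last 6 mm turns up 45 degrees, topping 9 mm above the axis, so an eye stays on. Origin on the table, peg tips at x = -82 mm
- peg1 (a point): point on the axis of peg 1 of the stand (1 is the leftmost), 30 mm inward of the upturned tip and 70 mm in front of the crossbar: a good place for a house's eye; axes as the stand's
- peg2 (a point): point on the axis of peg 2 of the stand (1 is the leftmost), 30 mm inward of the upturned tip and 70 mm in front of the crossbar: a good place for a house's eye; axes as the stand's
- peg3 (a point): point on the axis of peg 3 of the stand (1 is the leftmost), 30 mm inward of the upturned tip and 70 mm in front of the crossbar: a good place for a house's eye; axes as the stand's
- peg4 (a point): point on the axis of peg 4 of the stand (1 is the leftmost), 30 mm inward of the upturned tip and 70 mm in front of the crossbar: a good place for a house's eye; axes as the stand's
- knob: loose grey bar knob standing on the table, 60 g: skirt 38 mm across and 20 mm high, on it a grip bar 36 mm long (along its x), 12 mm wide (y), whose top is 51 mm above the underside. Origin at the centre of the underside. In the underside a blind oblong bore, 19 mm long along x (the bar), 10.8 mm wide, 15 mm deep; fits either way round
- dimmer: black dimmer box of the stand's light, fixed, 85 x 85 x 40 mm, origin under its centre; a steel shaft stands upright out of the middle of its top
- shaft_foot (a point): on the shaft's axis at the box's top face (40 mm above the table): the knob's underside comes here when it is home. The shaft is an oblong bar 16 x 8 mm that rises 14 mm above the face, the top 6 mm tapered to 10 x 4 mm, so a knob that is not lined up stands about 10 mm too high; axes as the dimmer's
- shaft (a joint): turn of the dimmer's shaft, rad, growing clockwise seen from above, 0 (off) to 1.2 (stop, full on); it stays where it is left, turning takes about 0.05 N m. The long side of the shaft lies at yaw (dimmer's yaw + 0.6 - this value)
- balm_tin_1: pink-lidded balm tin, 57 mm across, 20 mm high, loose; not part of the job; origin under its centre
- balm_tin_2: navy-lidded balm tin, 57 mm across, 20 mm high, loose; not part of the job; origin under its centre
- matchbox_2: navy matchbox 36 x 57 x 16 mm, loose; not part of the job; origin under its centre
- matchbox_4: red checked matchbox 36 x 57 x 16 mm, loose; not part of the job; origin under its centre
Not all that is in view belongs to the job. Several things have the shape of the knob; the one meant has the colours described above.

How it is judged:
On the way, in this order (a step that is already met when the one before it is completed fails the run):
1. the knob is home on the shaft while the light is still off (horizontal distance between knob and shaft_foot below 0.004 m and z of knob in the frame of shaft_foot between -0.004 and 0.004 m and angle between knob's own z axis and vertical below 0.12 rad and value of joint shaft below 0.7 rad), for 0.2 s.
2. the knob has turned the light fully on (horizontal distance between knob and shaft_foot below 0.004 m and z of knob in the frame of shaft_foot between -0.004 and 0.004 m and angle between knob's own z axis and vertical below 0.12 rad and value of joint shaft above 1.08 rad), for 0.2 s.
At the end, for the whole second after the job is handed in: Knob home (within 4 mm of face and axis, upright), shaft past 1.08 rad; every house present hangs still by its eye on a peg (within 10 mm sideways, 28 mm outward to 55 mm inward of the peg's site, tilt under 0.5 rad), one to a peg (eyes over 70 mm apart) (all of step 2 and ((y of pink_a_eye in the frame of peg1 between -0.01 and 0.01 m and x of pink_a_eye in the frame of peg1 between -0.028 and 0.055 m and z of pink_a_eye in the frame of peg1 between -0.022 and 0.004 m) or (y of pink_a_eye in the frame of peg2 between -0.01 and 0.01 m and x of pink_a_eye in the frame of peg2 between -0.028 and 0.055 m and z of pink_a_eye in the frame of peg2 between -0.022 and 0.004 m) or (y of pink_a_eye in the frame of peg3 between -0.01 and 0.01 m and x of pink_a_eye in the frame of peg3 between -0.028 and 0.055 m and z of pink_a_eye in the frame of peg3 between -0.022 and 0.004 m) or (y of pink_a_eye in the frame of peg4 between -0.01 and 0.01 m and x of pink_a_eye in the frame of peg4 between -0.028 and 0.055 m and z of pink_a_eye in the frame of peg4 between -0.022 and 0.004 m)) and angle between each of pink_a, pink_b, cream_a, cream_b's own z axis and vertical below 0.5 rad and linear speed of each of pink_a, pink_b, cream_a, cream_b below 0.05 m/s and angular speed of each of pink_a, pink_b, cream_a, cream_b below 0.5 rad/s and ((y of pink_b_eye in the frame of peg1 between -0.01 and 0.01 m and x of pink_b_eye in the frame of peg1 between -0.028 and 0.055 m and z of pink_b_eye in the frame of peg1 between -0.022 and 0.004 m) or (y of pink_b_eye in the frame of peg2 between -0.01 and 0.01 m and x of pink_b_eye in the frame of peg2 between -0.028 and 0.055 m and z of pink_b_eye in the frame of peg2 between -0.022 and 0.004 m) or (y of pink_b_eye in the frame of peg3 between -0.01 and 0.01 m and x of pink_b_eye in the frame of peg3 between -0.028 and 0.055 m and z of pink_b_eye in the frame of peg3 between -0.022 and 0.004 m) or (y of pink_b_eye in the frame of peg4 between -0.01 and 0.01 m and x of pink_b_eye in the frame of peg4 between -0.028 and 0.055 m and z of pink_b_eye in the frame of peg4 between -0.022 and 0.004 m)) and ((y of cream_a_eye in the frame of peg1 between -0.01 and 0.01 m and x of cream_a_eye in the frame of peg1 between -0.028 and 0.055 m and z of cream_a_eye in the frame of peg1 between -0.022 and 0.004 m) or (y of cream_a_eye in the frame of peg2 between -0.01 and 0.01 m and x of cream_a_eye in the frame of peg2 between -0.028 and 0.055 m and z of cream_a_eye in the frame of peg2 between -0.022 and 0.004 m) or (y of cream_a_eye in the frame of peg3 between -0.01 and 0.01 m and x of cream_a_eye in the frame of peg3 between -0.028 and 0.055 m and z of cream_a_eye in the frame of peg3 between -0.022 and 0.004 m) or (y of cream_a_eye in the frame of peg4 between -0.01 and 0.01 m and x of cream_a_eye in the frame of peg4 between -0.028 and 0.055 m and z of cream_a_eye in the frame of peg4 between -0.022 and 0.004 m)) and ((y of cream_b_eye in the frame of peg1 between -0.01 and 0.01 m and x of cream_b_eye in the frame of peg1 between -0.028 and 0.055 m and z of cream_b_eye in the frame of peg1 between -0.022 and 0.004 m) or (y of cream_b_eye in the frame of peg2 between -0.01 and 0.01 m and x of cream_b_eye in the frame of peg2 between -0.028 and 0.055 m and z of cream_b_eye in the frame of peg2 between -0.022 and 0.004 m) or (y of cream_b_eye in the frame of peg3 between -0.01 and 0.01 m and x of cream_b_eye in the frame of peg3 between -0.028 and 0.055 m and z of cream_b_eye in the frame of peg3 between -0.022 and 0.004 m) or (y of cream_b_eye in the frame of peg4 between -0.01 and 0.01 m and x of cream_b_eye in the frame of peg4 between -0.028 and 0.055 m and z of cream_b_eye in the frame of peg4 between -0.022 and 0.004 m)) and horizontal distance between pink_a_eye and pink_b_eye above 0.07 m and horizontal distance between each of pink_a_eye, pink_b_eye and cream_a_eye above 0.07 m and horizontal distance between each of pink_a_eye, pink_b_eye, cream_a_eye and cream_b_eye above 0.07 m); the robot touches nothing.
It fails at once if the balm tin is shifted by more than 5 cm (distance of balm_tin_1 from where it was at the start of the episode above 0.05 m).
It fails at once if the balm tin is shifted by more than 5 cm (distance of balm_tin_2 from where it was at the start of the episode above 0.05 m).
It fails at once if the matchbox is shifted by more than 5 cm (distance of matchbox_2 from where it was at the start of the episode above 0.05 m).
It fails at once if the matchbox is shifted by more than 5 cm (distance of matchbox_4 from where it was at the start of the episode above 0.05 m).
Of pink_a, pink_b, cream_a, cream_b only 3 to 4 are there at a start; the rules pass over those that are not, and their reading is None.
At some moment in a run one of pink_a, pink_b, cream_a, cream_b, knob may be knocked a few centimetres aside while the robot is not near it.
It also fails if it takes over 210 s, if anything falls off the work surface, if the arm or the gripper's body presses on something with over 40 N, if the wrist force passes 120 N, or if a joint passes its speed limit or range.

### The arm

A 7-joint arm with a two-finger parallel gripper is mounted at the origin on a cart in front of the work surface, level with it; the furniture and walls round the work are solid. World frame = base frame: x ahead of the robot, y to its left, z up, the work surface at z = 0. Lengths are in m, angles in rad, forces in N, time in s.
With the tool pointing down it reaches from about 0.35 to 0.9 m from the base axis. Payload 19.9 kg.
Tool frame: the origin (TCP) lies midway between the tips of the shut fingers; the grasp point (between the pads) lies robot.grip_point_offset behind it (robot.grip_point_offset is the distance from the TCP to the grasp point, in m); z points along the fingers, y is the line along which they close (so a half turn about z gives the same grasp; the last joint's range is limited). The gripper opens to 94 mm and grips with 3 to 60 N. Pads are 16 mm wide; open, the fingers measure 119 mm over their backs; the gripper's body (75 mm by 177 mm) begins 78 mm behind the grasp point.
Start: joints at [-1.171, 0.417, -0.01, 1.614, 0.005, 1.111, -0.053], TCP at [0.267, 0.565, 0.205] pointing down, gripper open.
Joint ranges: [-2.81, 2.81], [-0.39, 2.02], [-1.27, 1.25], [0.06, 2.57], [-1.19, 4.33], [0.19, 2], [-2.82, 2.82]. Speed limits (rad/s): [1.89, 1.89, 2.39, 2.39, 3.01, 3.01, 3.01].

### API

Orientations are given as a unit quaternion [w, x, y, z].
In Python, from cell import robot gives the robot as it stands.
- The arm moves only by the tool step_arm, never from a script. Its argument "commands" is a list of rows, each a list of 4 numbers: the shift along the tool's x, y, z in units of 30 cm (1.0 is 30 cm), then the turn about the tool's z in units of 90 degrees (1.0 is 90 degrees). A call has 1 to 12 rows; each row shifts and turns the commanded pose from where the row before left it, along the tool's axes as they then stand; what a row does not reach is not made up. A row lasts 1/8 s, in which the tool goes at most 62.5 mm and 10.7 degrees, less where a joint would pass 70% of its speed; a pose out of reach is approached as far as the arm can. A call with a number of a shift or a turn outside -1 to 1 is refused whole. A call with a gripper value outside its range is refused whole. "fingers" is the opening, from -1 (shut) to 1 (fully open), so that 0 is half open, set as the call begins (left out, the last holds). The fingers move at their own pace and stop on an object; "squeeze" is the grip in N (left out, the last holds). Time passes only in rows, so rows that do not move let the fingers close. It gives the time, the measured TCP pose, the force, the opening and the grip force at its end, in the units of the state.
- robot.get_state(): the state, without advancing time (a new reading comes with each control period).
- robot.snapshot(name): name is "side" or "top"; returns (picture, depth): 420x560x3 uint8, red, green, blue; 420x560 float32, m along the optical axis (not along the pixel's ray), 0 where there is no reading.
- robot.camera_info(name): a dict with "fx", "fy", "cx", "cy" (pixels), "k1" (the pictures are not rectified: a ray, as slopes to the right and down, at radius r is drawn at 1 + k1 r^2 times it, then the intrinsics apply), "origin" and "attitude" of the camera in the world. Camera axes: x right, y up, looking along -z (the intrinsics and any distortion apply to the point x, -y, -z); pixel columns grow to the right and rows downward; lengths in m; the calibration is good to about 2 mm. A picture is of the moment at which its call begins. camera_info takes no time and is no camera call.
- robot.hand_in(): hands the job in; it is judged then, once.
The state is a dict: "time_s": time; "qpos": joint angles; "qd": joint speeds; "joint_efforts": joint torques, N m; "tcp_pos": TCP position; "ee_rot": TCP orientation; "ft_force": force on the tool from outside, world axes, zero at the start; "moment": the same for the moment, N m; "opening": finger opening in m; "grasp_force": force on a finger pad.
Only numpy, scipy, OpenCV 4.12 (cv2) and the standard library are available. Lean on these libraries where they do the work, as an engineer would, in place of code of your own. Each camera call takes 0.05 s, during which the arm holds its last target. There are 200 camera calls.

## Working session

There is one attempt and no reset: what is moved stays moved. The work goes in short steps, Python scripts to look and compute and a tool call to move; the robot and the scene stay as the last step left them, time stands still between calls to the robot, and variables do not carry over. Pictures are saved under pics/ and viewed, at most 14 in all, crops included, and the job is handed in when it is done.

Besides the shell and the picture viewer there is one more tool, called after "Request:" in YAML: its name, and indented under it one key for each argument. step_arm: Moves the arm, as the interface text tells. Its arguments: {"type":"object","properties":{"commands":{"type":"array","items":{"type":"array","items":{"type":"number","minimum":-1,"maximum":1}}},"fingers":{"type":"number"},"squeeze":{"type":"number"}},"required":["commands"]}

```bash
mkdir -p pics; ls; cat > h.py <<'E'
import numpy as np, cv2
from cell import robot
from scipy.spatial.transform import Rotation as R
def cam(n):
    c=robot.camera_info(n); a=np.array(c["attitude"],float)
    M=a if a.shape==(3,3) else R.from_quat(a[[1,2,3,0]]).as_matrix()
    return c,M
def snap(n,f=None):
    p,d=robot.snapshot(n)
    if f: cv2.imwrite("pics/"+f,p[:,:,::-1])
    return p,d
def rays(n,uv):
    c,M=cam(n); uv=np.atleast_2d(np.asarray(uv,float))
    K=np.array([[c["fx"],0,c["cx"]],[0,c["fy"],c["cy"]],[0,0,1.]])
    s=cv2.undistortPoints(uv[:,None,:],K,np.array([c["k1"],0,0,0.]))[:,0]
    v=np.c_[s[:,0],-s[:,1],-np.ones(len(s))]
    return np.array(c["origin"]),v@M.T
def plane(n,uv,z):
    o,v=rays(n,uv); return o+v*((z-o[2])/v[:,2])[:,None]
def cloud(n,d):
    H,W=d.shape; u,v=np.meshgrid(np.arange(W),np.arange(H))
    o,r=rays(n,np.c_[u.ravel(),v.ravel()]); return (o+r*d.ravel()[:,None]).reshape(H,W,3)
E
python3 - <<'E'
from h import *
for n in("side","top"):
    print(robot.camera_info(n)); snap(n,n+"0.png")
s=robot.get_state();print(s); print(robot.grip_point_offset)
E
```

```text
pics
{'fx': 441.8112519783653, 'fy': 441.8112519783653, 'cx': 277.2074420852827, 'cy': 211.04945103193015, 'k1': -0.1083822828013028, 'origin': array([ 0.11153015, -0.63232936,  0.78131979]), 'attitude': array([ 0.86987991,  0.39725426, -0.122008  , -0.26572927])}
{'fx': 477.339260487834, 'fy': 477.339260487834, 'cx': 276.6936219536234, 'cy': 208.78584758166718, 'k1': 0.047541652809718796, 'origin': array([0.3779672 , 0.00511083, 1.39859073]), 'attitude': array([ 0.70703193,  0.04434309, -0.03738963, -0.70479895])}
{'time_s': 0.1, 'qpos': array([-1.1715036 ,  0.41790571, -0.01032236,  1.61407252,  0.0047225 ,
        1.11068769, -0.05301647]), 'qd': array([ 5.21307666e-04, -4.54191682e-04, -1.54555219e-05, -9.70639540e-04,
        8.34213528e-05, -2.52971271e-04,  1.10141115e-03]), 'joint_efforts': array([ 9.90085573e-04, -8.52580333e+01,  6.39193207e-01, -4.26692426e+01,
       -4.89754009e-02,  1.64888310e-02,  8.12134112e-05]), 'tcp_pos': array([0.26653035, 0.56497117, 0.20491053]), 'ee_rot': array([-6.77027801e-05,  2.18607096e-01,  9.75812821e-01, -5.20569490e-04]), 'ft_force': array([ 0.09948872, -0.09054289, -0.07576087]), 'moment': array([-0.00748571,  0.0305911 ,  0.0026985 ]), 'grasp_force': 0.0, 'opening': 0.09387125315208979}
0.0188
```

View pics/top0.png

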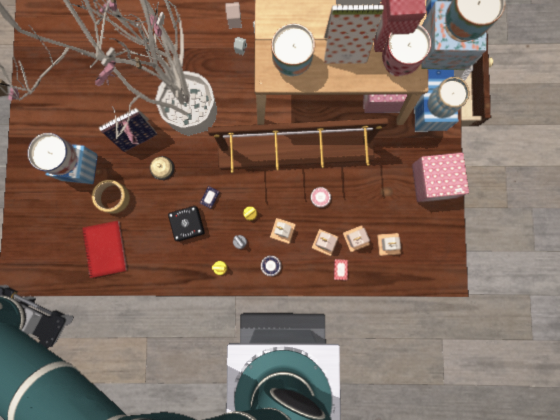

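View pics/side0.png

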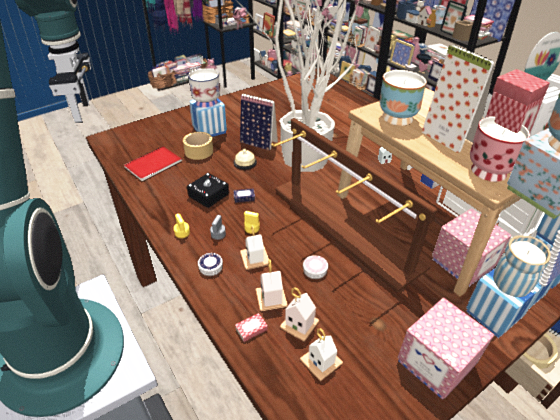

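The top view shows the dimmer (186,224), grey knob (240,242), yellow decoys (250,213) and (220,268), four houses (283,231), (325,242), (357,239), (389,244), and pegs as yellow lines at columns 232–368. Next I'll zoom in.

```bash
python3 - <<'E'
from h import *
t=cv2.imread("pics/top0.png");s=cv2.imread("pics/side0.png")
a=cv2.resize(t[120:285,160:410],(800,528),interpolation=cv2.INTER_CUBIC)
b=cv2.resize(s[165:385,170:440],(736,600),interpolation=cv2.INTER_CUBIC)
cv2.imwrite("pics/tz.png",a);cv2.imwrite("pics/sz.png",b)
E
```

```text
(no output)
```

View pics/tz.png

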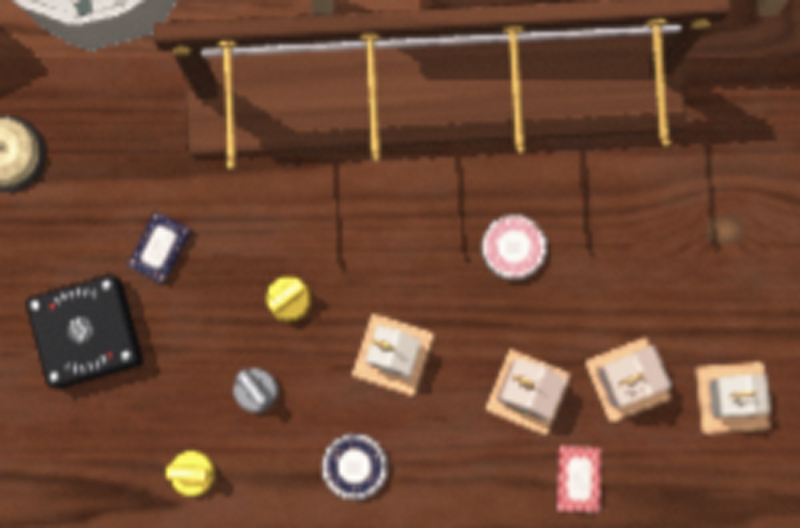

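View pics/sz.png

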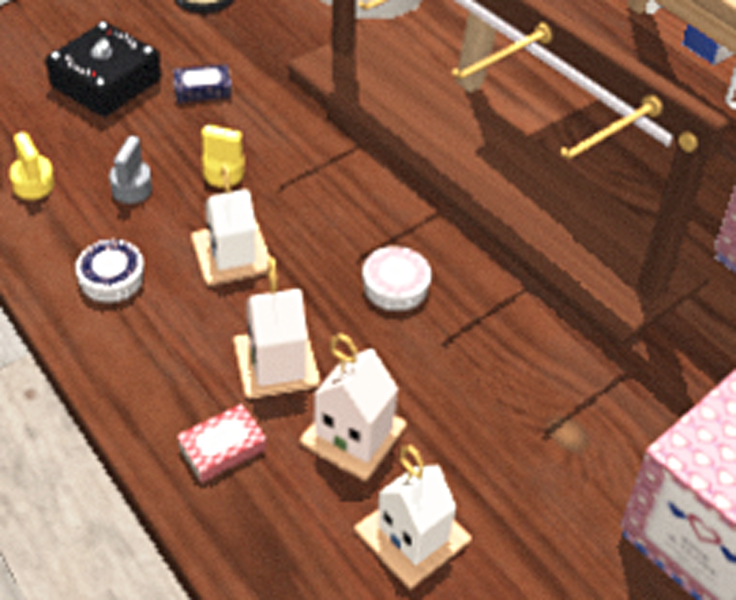

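All four houses are present: from left to right they are cream, pink, pink, cream. Now I'll measure everything.

```bash
cat > meas.py <<'E'
from h import *
def blobs(mask,amin):
    n,l,st,c=cv2.connectedComponentsWithStats(mask.astype(np.uint8)); 
    return [(l==i) for i in range(1,n) if st[i,4]>=amin]
def rect(P): # min area rect of xy points, mm
    r=cv2.minAreaRect((P[:,:2]*1000).astype(np.float32)); return r
def objs(p,d):
    C=cloud("top",d); Z=C[...,2]
    reg=(C[...,0]>.33)&(C[...,0]<.6)&(C[...,1]>-.5)&(C[...,1]<.45)&(d>0)
    return C,Z,reg
E
python3 - <<'E'
from meas import *
p,d=snap("top"); C,Z,reg=objs(p,d); np.savez("t.npz",p=p,d=d)
hsv=cv2.cvtColor(p,cv2.COLOR_RGB2HSV)
print("table z",np.median(Z[reg]))
for m in blobs(reg&(Z>.004),30):
    v,u=np.nonzero(m); z=Z[m]; zb=np.percentile(z,98)
    low=m&(Z<.012)
    print("px",u.mean().round(),v.mean().round(),"n",m.sum(),"ztop",zb.round(3),"rect",[np.round(x,1) for x in rect(C[m])],"hsv",np.median(hsv[m],0), "top c",np.median(C[m&(Z>zb-.01)],0).round(3))
# pegs: gold
b=(hsv[...,0]>15)&(hsv[...,0]<32)&(hsv[...,1]>110)&(hsv[...,2]>110)
v,u=np.nonzero(b); k=(v>120)&(v<172)&(u>215)&(u<380)
mm=np.zeros_like(b); mm[v[k],u[k]]=1
for m in blobs(mm,8):
    v,u=np.nonzero(m); 
    i=v.argmax();j=v.argmin(); X=plane("top",[[u[v>=v.max()-1].mean(),v.max()+.5],[u[v<=v.min()+1].mean(),v.min()-.5],[u.mean(),v.mean()]],.2)
    f=np.polyfit(v,u,1)
    print("peg px",u.mean(),v.min(),v.max(),m.sum(),X.round(4).tolist(),"meddepthz",np.median(Z[m]).round(3))
    Y=plane("top",[[np.polyval(f,v.min()),v.min()],[np.polyval(f,v.max()),v.max()]],.2); e=Y[0]-Y[1]; print(" dir",np.arctan2(e[1],e[0]))
E
```

```text
table z 5.8463841172917697e-05
px 441.0 191.0 n 813 ztop 0.112 rect [array([ 581. , -441.7]), array([ 39.4, 116.1]), np.float64(0.9)] hsv [176.  74. 226.] top c [ 0.583 -0.438  0.107]
px 209.0 197.0 n 238 ztop 0.022 rect [array([574.4, 217.4]), array([43.5, 55.3]), np.float64(62.8)] hsv [129.  40. 107.] top c [0.573 0.217 0.016]
px 320.0 197.0 n 299 ztop 0.026 rect [array([ 573.1, -105.9]), array([53. , 55.7]), np.float64(0.0)] hsv [ 25.  45. 237.] top c [ 0.573 -0.107  0.02 ]
px 186.0 223.0 n 942 ztop 0.047 rect [array([497.5, 286.3]), array([95.4, 94.7]), np.float64(16.0)] hsv [135.  10.  53.] top c [0.494 0.281 0.04 ]
px 249.0 213.0 n 145 ztop 0.055 rect [array([523.9,  99.3]), array([43.7, 38. ]), np.float64(74.8)] hsv [ 24. 164. 213.] top c [0.526 0.098 0.05 ]
px 282.0 230.0 n 382 ztop 0.084 rect [array([476. ,   3.4]), array([60.1, 62.1]), np.float64(71.9)] hsv [ 16.   77.5 222. ] top c [0.479 0.006 0.075]
px 356.0 238.0 n 426 ztop 0.103 rect [array([ 456.5, -210. ]), array([62.6, 66.8]), np.float64(21.1)] hsv [ 13.   53.5 219. ] top c [ 0.449 -0.198  0.106]
px 324.0 242.0 n 41
[... 775 characters left out ...]
y([367.9, 184.9]), array([36.3, 41.2]), np.float64(37.6)] hsv [ 28. 153. 243.] top c [0.37  0.183 0.05 ]
peg px 365.83620689655174 126 165 116 [[0.6287, -0.2143, 0.2], [0.7331, -0.2075, 0.2], [0.6821, -0.2101, 0.2]] meddepthz 0.2
 dir 0.05903472098358669
peg px 320.8655462184874 128 167 119 [[0.6235, -0.0984, 0.2], [0.728, -0.094, 0.2], [0.6758, -0.0954, 0.2]] meddepthz 0.201
 dir 0.054141859028519604
peg px 276.04716981132077 131 169 106 [[0.6181, 0.0168, 0.2], [0.72, 0.0229, 0.2], [0.6678, 0.0194, 0.2]] meddepthz 0.201
 dir 0.05899159315552013
peg px 231.0952380952381 133 171 105 [[0.6127, 0.1316, 0.2], [0.7146, 0.1381, 0.2], [0.6649, 0.1346, 0.2]] meddepthz 0.201
 dir 0.060287468738846495
```

```bash
python3 - <<'E'
from meas import *
f=np.load("t.npz");p,d=f["p"],f["d"]; C,Z,reg=objs(p,d)
hsv=cv2.cvtColor(p,cv2.COLOR_RGB2HSV)
def pca(P):
    c=P.mean(0);w,V=np.linalg.eigh(np.cov((P-c).T));return c.round(4),np.sqrt(w).round(4),np.arctan2(V[1,-1],V[0,-1])
X,Y=C[...,0],C[...,1]
m=(abs(X-.446)<.03)&(abs(Y-.129)<.03)&(Z>.035)
print("knob bar",m.sum(),pca(C[m][:,:2]),rect(C[m]),C[m&(Z>.045)].mean(0))
m=(abs(X-.494)<.055)&(abs(Y-.283)<.055)&(Z>.036)&(Z<.0435); r=rect(C[m]);print("dimmer",r, m.sum())
m=(abs(X-.494)<.025)&(abs(Y-.283)<.025)&(Z>.0455);print("shaft",m.sum(),pca(C[m][:,:2]),(C[m]*1000).round(0).tolist())
gold=(hsv[...,0]>14)&(hsv[...,0]<32)&(hsv[...,1]>120)
for x,y,h in((.476,.003,.087),(.447,-.119,.099),(.457,-.207,.099),(.438,-.302,.087)):
    n=(abs(X-x)<.05)&(abs(Y-y)<.045)
    pl=n&(Z>.003)&(Z<.013); r=rect(C[pl]); 
    w=n&(Z>h-.022-.005)&(Z<h-.004)  # roof
    e=n&(Z>h-.004)&(Z<h+.016)
    print("plinth",r,"eye",e.sum(),pca(C[e][:,:2]) if e.sum()>3 else 0,C[e][:,2].max() if e.sum() else 0)
    v,u=np.nonzero(e); print("  eyepx",u.mean(),v.mean(),plane("top",[[u.mean(),v.mean()]],h+.01))
    b=n&(Z>.02)&(Z<h-.01); print("  body",rect(C[b]))
top=cv2.resize(p[205:242,168:205],(555,555),interpolation=cv2.INTER_CUBIC)[:,:,::-1]
s,_=snap("side"); q=cv2.resize(s[165:212,180:240],(708,555),interpolation=cv2.INTER_CUBIC)[:,:,::-1]
im=np.hstack([top,q]); cv2.imwrite("pics/dim.png",cv2.resize(im,(800,352)))
E
```

```text
knob bar 57 (array([0.4435, 0.1269]), array([0.0035, 0.0107]), np.float64(-2.500757641637713)) ((443.92706298828125, 127.69490814208984), (35.93086242675781, 12.156329154968262), 38.100040435791016) [0.44390194 0.12705942 0.05058671]
dimmer ((495.6487121582031, 280.9308776855469), (84.89974212646484, 84.11168670654297), 16.406635284423828) 667
shaft 21 (array([0.4962, 0.2833]), array([0.0073, 0.0082]), np.float64(1.626312352983087)) [[516.0, 277.0, 47.0], [502.0, 307.0, 49.0], [502.0, 297.0, 46.0], [502.0, 285.0, 48.0], [502.0, 281.0, 52.0], [499.0, 286.0, 54.0], [499.0, 284.0, 52.0], [499.0, 281.0, 53.0], [499.0, 279.0, 47.0], [496.0, 284.0, 52.0], [496.0, 280.0, 57.0], [496.0, 278.0, 51.0], [494.0, 285.0, 47.0], [493.0, 281.0, 52.0], [493.0, 277.0, 56.0], [493.0, 276.0, 50.0], [491.0, 281.0, 50.0], [490.0, 278.0, 51.0], [490.0, 275.0, 52.0], [488.0, 279.0, 47.0], [479.0, 299.0, 46.0]]
plinth ((476.3089599609375, 3.4202880859375), (96.73786926269531, 88.06343078613281), 0.16382332146167755) eye 8 (array([0.4801, 0.0117]), array([0.0011, 0.0057]), np.float64(1.2630752809641754)) 0.10
[... 698 characters left out ...]
5  , -0.1982]), array([0.001 , 0.0068]), np.float64(1.9545719776801231)) 0.1116781203102768
  eyepx 356.72727272727275 237.72727272727272 [[ 0.44987614 -0.19769996  0.109     ]]
  body ((455.2962341308594, -209.5709228515625), (38.70158004760742, 48.33799743652344), 22.344682693481445)
plinth ((438.1324768066406, -301.7752685546875), (98.51714324951172, 89.46344757080078), 0.19430749118328094) eye 9 (array([ 0.4386, -0.2953]), array([0.001, 0.006]), np.float64(1.6873892305395277)) 0.10266451826519374
  eyepx 392.1111111111111 242.33333333333334 [[ 0.43849288 -0.29476484  0.097     ]]
  body ((439.59149169921875, -304.38739013671875), (33.80824279785156, 43.93294143676758), 4.958076477050781)
```

View pics/dim.png

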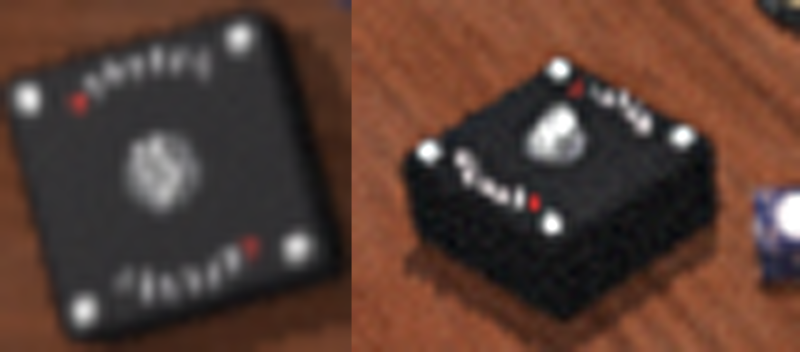

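The dimmer crop shows the red "off" marks at about 48°, in line with the shaft's long side. That gives dimmer yaw 0.286, shaft at about 50.8° and value near 0. The knob bar is at (0.444, 0.1274), yaw 37.5°, and its 36x12 size matches.

```bash
cat > go.py <<'E'
import sys
from h import *
# go.py x y z yaw_deg n : per-row numbers (shift in current tool frame, turn evenly spread; shift computed with the frame turning)
def plan(x,y,z,yaw,n):
    s=robot.get_state(); q=s["ee_rot"]; M=R.from_quat(q[[1,2,3,0]]).as_matrix()
    ph=np.degrees(np.arctan2(M[1,0],M[0,0])); dt=(yaw-ph+180)%360-180
    D=np.array([x,y,z])-s["tcp_pos"]
    print("t",round(s["time_s"],1),"tcp",s["tcp_pos"].round(4),"yaw",ph.round(2),"tilt",M[2,2].round(4),"F",s["ft_force"].round(1),"open",s["opening"].round(4),"g",round(s["grasp_force"],1),"q7",s["qpos"][6].round(2))
    print("world D",D.round(4),"dyaw",round(dt,2))
    for k in range(n):
        a=np.radians(ph+dt*k/n); c,sn=np.cos(a),np.sin(a)
        d=D/n; print([round(v,4) for v in ((c*d[0]+sn*d[1])/.3,(sn*d[0]-c*d[1])/.3,-d[2]/.3,-dt/n/90)],end=",")
    print()
if __name__=="__main__":
    a=list(map(float,sys.argv[1:])); plan(*a[:4],int(a[4]))
E
python3 go.py .444 .1274 .13 217.5 12
```

```text
Traceback (most recent call last):
  File "go.py", line 15, in <module>
    a=list(map(float,sys.argv[1:])); plan(*a[:4],int(a[4]))
                                     ~~~~^^^^^^^^^^^^^^^^^^
  File "go.py", line 8, in plan
    print("t",round(s["time_s"],1),"tcp",s["tcp_pos"].round(4),"yaw",ph.round(2),"tilt",M[2,2].round(4),"F",s["ft_force"].round(1),"open",s["opening"].round(4),"g",round(s["grasp_force"],1),"q7",s["qpos"][6].round(2))
                                                                                                                                          ^^^^^^^^^^^^^^^^^^
AttributeError: 'float' object has no attribute 'round'
```

```bash
sed -i 's/s\["opening"\].round(4)/round(s["opening"],4)/' go.py
python3 go.py .444 .1274 .13 217.5 12
```

```text
t 0.2 tcp [0.2665 0.5651 0.2051] yaw 154.75 tilt -1.0 F [ 0.  -0.3  0.1] open 0.094 g 0.0 q7 -0.05
world D [ 0.1775 -0.4377 -0.0751] dyaw 62.75
[np.float64(-0.0964), np.float64(-0.0889), np.float64(0.0209), np.float64(-0.0581)],[np.float64(-0.0879), np.float64(-0.0974), np.float64(0.0209), np.float64(-0.0581)],[np.float64(-0.0787), np.float64(-0.105), np.float64(0.0209), np.float64(-0.0581)],[np.float64(-0.0688), np.float64(-0.1117), np.float64(0.0209), np.float64(-0.0581)],[np.float64(-0.0583), np.float64(-0.1175), np.float64(0.0209), np.float64(-0.0581)],[np.float64(-0.0474), np.float64(-0.1223), np.float64(0.0209), np.float64(-0.0581)],[np.float64(-0.036), np.float64(-0.1261), np.float64(0.0209), np.float64(-0.0581)],[np.float64(-0.0244), np.float64(-0.1289), np.float64(0.0209), np.float64(-0.0581)],[np.float64(-0.0125), np.float64(-0.1306), np.float64(0.0209), np.float64(-0.0581)],[np.float64(-0.0006), np.float64(-0.1312), np.float64(0.0209), np.float64(-0.0581)],[np.float64(0.0114), np.float64(-0.1307), np.float64(0.0209), np.float64(-0.0581)],[np.float64(0.0232), np.float64(-0.1291), np.float64(0.0209), np.float64(-0.0581)],
```

Request:
step_arm:
  commands:
    - [-0.096, -0.089, 0.02, -0.058]
    - [-0.088, -0.097, 0.02, -0.058]
    - [-0.079, -0.105, 0.02, -0.058]
    - [-0.069, -0.112, 0.02, -0.058]
    - [-0.058, -0.118, 0.02, -0.058]
    - [-0.047, -0.122, 0.02, -0.058]
    - [-0.036, -0.126, 0.02, -0.058]
    - [-0.024, -0.129, 0.02, -0.058]
    - [-0.012, -0.13, 0.02, -0.058]
    - [0, -0.131, 0.02, -0.058]
    - [0.011, -0.131, 0.02, -0.058]
    - [0.023, -0.129, 0.02, -0.058]
  fingers: 0
  squeeze: 25

```text
time_s: 1.7
tcp_pos: [0.4435, 0.1263, 0.1334]
ee_rot: [0.0, -0.322, 0.947, -0.0]
ft_force: [-0.4, 0.4, 0.3]
opening: 0.0471
grasp_force: 0.0
```

```bash
sed -i 's/round(v,4) for/float(round(v,4)) for/' go.py; python3 go.py .444 .1274 .07 217.5 3; python3 - <<'E'
from meas import *
p,d=snap("side"); C=cloud("side",d)
hsv=cv2.cvtColor(p,cv2.COLOR_RGB2HSV)
X,Y,Z=C[...,0],C[...,1],C[...,2]
m=(abs(X-.444)<.035)&(abs(Y-.128)<.035)&(Z>.03)&(Z<.056)&(d>0); print(m.sum(),rect(C[m]))
m&=Z>.048; print("bar top side", C[m].mean(0) if m.any() else 0)
E
```

```text
t 1.7 tcp [0.4435 0.1263 0.1334] yaw -142.44 tilt -1.0 F [-0.4  0.4  0.3] open 0.0471 g 0.0 q7 1.9
world D [ 0.0005  0.0011 -0.0634] dyaw -0.06
[-0.0012, 0.0007, 0.0704, 0.0002],[-0.0012, 0.0007, 0.0704, 0.0002],[-0.0012, 0.0007, 0.0704, 0.0002],
102 ((440.382080078125, 123.23519897460938), (36.61785125732422, 12.994988441467285), 35.583065032958984)
bar top side [0.44014098 0.12333984 0.05021528]
```

```bash
python3 - <<'E'
from meas import *
f=np.load("t.npz")
ps,ds=snap("side")
def m(name,p,d):
    C=cloud(name,d);X,Y,Z=C[...,0],C[...,1],C[...,2]
    o=[]
    for x,y,z0,z1 in((.495,.281,.038,.042),(.573,-.106,.017,.023),(.376,.038,.017,.023),(.524,.099,.044,.056),(.369,.184,.044,.056),(.444,.127,.046,.056)):
        k=(abs(X-x)<.06)&(abs(Y-y)<.06)&(Z>z0)&(Z<z1)&(d>0); o.append((np.array(rect(C[k])[0]).round(1),C[k].mean(0).round(4)))
    return o
for a,b in zip(m("top",f["p"],f["d"]),m("side",ps,ds)): print(a,b,(b[0]-a[0]))
E
```

```text
(array([495.1, 281.1]), array([0.4957, 0.2804, 0.0399])) (array([491.1, 277.1]), array([0.4905, 0.2741, 0.0395])) [-4. -4.]
(array([ 575. , -107.5]), array([ 0.5744, -0.1069,  0.0198])) (array([ 573.2, -108.5]), array([ 0.572 , -0.1099,  0.0202])) [-1.8 -1. ]
(array([377.3,  36.2]), array([0.3753, 0.0375, 0.0198])) (array([373.5,  35.3]), array([0.3725, 0.0348, 0.0197])) [-3.8 -0.9]
(array([527.5,  98.1]), array([0.5268, 0.0985, 0.0496])) (array([523.9,  95. ]), array([0.524 , 0.0939, 0.0486])) [-3.6 -3.1]
(array([369.8, 182.9]), array([0.3695, 0.1827, 0.0499])) (array([365.7, 182.5]), array([0.365 , 0.1798, 0.0489])) [-4.1 -0.4]
(array([444.4, 127.4]), array([0.4439, 0.1269, 0.0509])) (array([440.5, 124.3]), array([0.4406, 0.1231, 0.0491])) [-3.9 -3.1]
```

```bash
python3 go.py .442 .1257 .025 217.5 4
```

```text
t 1.8 tcp [0.444  0.1238 0.133 ] yaw -142.74 tilt -1.0 F [-0.5  0.3 -0.3] open 0.0466 g 0.0 q7 1.9
world D [-0.002   0.0019 -0.108 ] dyaw 0.24
[0.0004, 0.0022, 0.09, -0.0007],[0.0004, 0.0022, 0.09, -0.0007],[0.0004, 0.0022, 0.09, -0.0007],[0.0004, 0.0022, 0.09, -0.0007],
```

Request:
step_arm:
  commands:
    - [0, 0.002, 0.09, 0]
    - [0, 0.002, 0.09, 0]
    - [0, 0.002, 0.09, 0]
    - [0, 0.002, 0.06, 0]
    - [0, 0, 0.03, 0]
    - [0, 0, 0, 0]
    - [0, 0, 0, 0]

```text
time_s: 2.68
tcp_pos: [0.4421, 0.1296, 0.0261]
ee_rot: [0.0, -0.32, 0.947, -0.0]
ft_force: [-0.6, -0.7, 0.3]
opening: 0.0471
grasp_force: 0.0
```

Request:
step_arm:
  commands:
    - [0, 0, 0, 0]
    - [0, 0, 0, 0]
    - [0, 0, 0, 0]
    - [0, 0, 0, 0]
    - [0, 0, 0, 0]
    - [0, 0, 0, 0]
    - [0, 0, 0, 0]
    - [0, 0, 0, 0]
  fingers: -1

```text
time_s: 3.68
tcp_pos: [0.4417, 0.1294, 0.0255]
ee_rot: [0.0, -0.32, 0.947, -0.0]
ft_force: [-0.1, -0.5, 1.7]
opening: 0.0117
grasp_force: 25.0
```

```bash
python3 go.py .442 .1257 .14 217.5 4
```

```text
t 3.7 tcp [0.4417 0.1294 0.0255] yaw -142.62 tilt -1.0 F [-0.1 -0.5  1.7] open 0.0117 g 25.0 q7 1.91
world D [ 0.0003 -0.0037  0.1145] dyaw 0.12
[0.0017, -0.0026, -0.0954, -0.0003],[0.0017, -0.0026, -0.0954, -0.0003],[0.0017, -0.0026, -0.0954, -0.0003],[0.0017, -0.0026, -0.0954, -0.0003],
```

Request:
step_arm:
  commands:
    - [0, 0, -0.08, 0]
    - [0, 0, -0.12, 0]
    - [0, 0, -0.12, 0]
    - [0, 0, -0.06, 0]
    - [0, 0, 0, 0]
    - [0, 0, 0, 0]

```text
time_s: 4.42
tcp_pos: [0.4412, 0.1292, 0.1386]
ee_rot: [-0.001, -0.321, 0.947, -0.0]
ft_force: [0.1, 0.4, -1.4]
opening: 0.012
grasp_force: 25.0
```

```bash
python3 - <<'E'
from meas import *
for i in range(5):
    p,d=snap("side","lift.png" if i==0 else None); s=robot.get_state(); print(s["tcp_pos"].round(4),s["ft_force"].round(1))
C=cloud("side",d);X,Y,Z=C[...,0],C[...,1],C[...,2]
hsv=cv2.cvtColor(p,cv2.COLOR_RGB2HSV)
k=(abs(X-.442)<.05)&(abs(Y-.128)<.05)&(d>0)
for z in np.arange(.10,.20,.01):
    m=k&(Z>=z)&(Z<z+.01); print(z.round(2),m.sum(),np.median(hsv[m],0) if m.any() else 0,C[m].min(0).round(3) if m.any() else 0,C[m].max(0).round(3) if m.any() else 0)
c=cv2.resize(p[100:260,150:310],(600,600),interpolation=cv2.INTER_CUBIC);cv2.imwrite("pics/lz.png",c[:,:,::-1])
E
python3 go.py .4932 .2791 .14 231 6
```

```text
[0.4412 0.1292 0.1384] [ 0.3  0.3 -1. ]
[0.4412 0.1292 0.1385] [ 1.4 -0.3 -0.4]
[0.4412 0.1292 0.1386] [-0.2 -0.5 -1.6]
[0.4414 0.1292 0.1387] [-0.2  0.3 -0.3]
[0.4414 0.1293 0.1389] [ 0.4  0.1 -1. ]
0.1 0 0 0 0
0.11 40 [105.  13. 101.] [0.421 0.107 0.11 ] [0.452 0.133 0.12 ]
0.12 56 [113.   9. 113.] [0.421 0.105 0.12 ] [0.456 0.131 0.13 ]
0.13 74 [114.    8.  130.5] [0.422 0.108 0.13 ] [0.457 0.14  0.14 ]
0.14 42 [120.   6. 122.] [0.424 0.11  0.14 ] [0.457 0.137 0.15 ]
0.15 65 [130.   5. 144.] [0.423 0.107 0.15 ] [0.46 0.14 0.16]
0.16 88 [130.    5.  162.5] [0.423 0.108 0.16 ] [0.46  0.139 0.169]
0.17 63 [132.   4. 194.] [0.422 0.107 0.17 ] [0.459 0.14  0.18 ]
0.18 58 [135.    5.  167.5] [0.423 0.108 0.18 ] [0.459 0.139 0.19 ]
0.19 60 [120.   5. 174.] [0.422 0.108 0.19 ] [0.46  0.141 0.2  ]
t 4.7 tcp [0.4414 0.1293 0.1389] yaw -142.62 tilt -1.0 F [ 0.4  0.1 -1. ] open 0.012 g 25.0 q7 1.89
world D [0.0518 0.1498 0.0011] dyaw 13.62
[-0.0734, 0.0487, -0.0006, -0.0252],[-0.0753, 0.0457, -0.0006, -0.0252],[-0.077, 0.0427, -0.0006, -0.0252],[-0.0786, 0.0396, -0.0006, -0.0252],[-0.0802, 0.0365, -0.0006, -0.0252],[-0.0815, 0.0333, -0.0006, -0.0252],
```

View pics/lz.png

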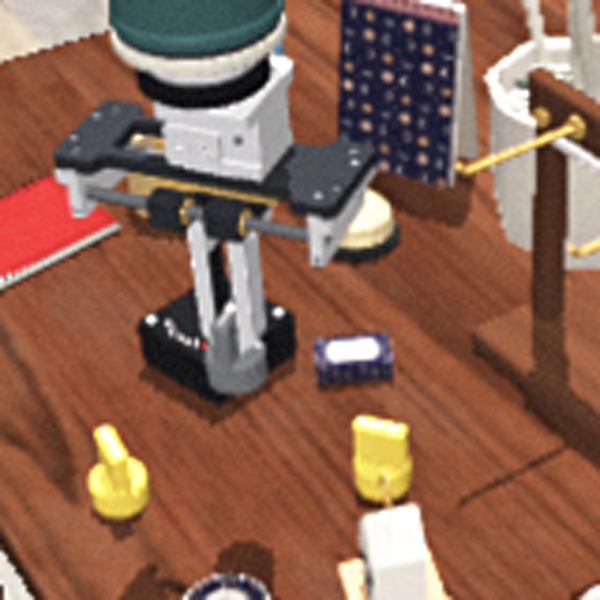

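```bash
cat >> meas.py <<'E'
from scipy.optimize import least_squares
def skirt(xy,z0,r=.019,name="side",d=None):
    if d is None: _,d=snap(name)
    C=cloud(name,d);X,Y,Z=C[...,0],C[...,1],C[...,2]
    m=(np.hypot(X-xy[0],Y-xy[1])<.032)&(Z>z0+.003)&(Z<z0+.0175)&(d>0); P=C[m]
    c=np.array(xy,float)
    for _ in range(3):
        e=np.abs(np.hypot(P[:,0]-c[0],P[:,1]-c[1])-r); Q=P[e<.006] if _ else P
        c=least_squares(lambda c:np.hypot(Q[:,0]-c[0],Q[:,1]-c[1])-r,c,loss="soft_l1",f_scale=.001).x
    return c.round(4),len(Q)
E
python3 - <<'E'
from meas import *
_,d=snap("side"); print("held",skirt((.4412,.1292),.1135,d=d))
print("yellow1",skirt((.526,.097),0,d=d),"yellow2",skirt((.368,.183),0,d=d))
dt=np.load("t.npz")["d"]
C=cloud("side",d);X,Y,Z=C[...,0],C[...,1],C[...,2]
# dimmer side view, corners at top face: points on two visible vertical faces
m=(abs(X-.493)<.07)&(abs(Y-.279)<.07)&(Z>.008)&(Z<.034)&(d>0);P=C[m]
print(rect(P))
m=(abs(X-.493)<.07)&(abs(Y-.279)<.07)&(Z>.037)&(Z<.043)&(d>0);print(rect(C[m]))
m=(abs(X-.493)<.018)&(abs(Y-.279)<.018)&(Z>.046)&(Z<.06)&(d>0);print("shaft",m.sum(),C[m].mean(0))
E
```

```text
held (array([0.4401, 0.1278]), 84)
yellow1 (array([0.5254, 0.0968]), 63) yellow2 (array([0.3667, 0.1844]), 63)
((495.391845703125, 246.69509887695312), (61.00804138183594, 149.2135009765625), 63.40618133544922)
((492.8022155761719, 279.9158935546875), (94.47178649902344, 75.65965270996094), 3.2879581451416016)
shaft 0 [nan nan nan]<stdin>:10: RuntimeWarning: Mean of empty slice.
  ret = um.true_divide(
```

```bash
python3 go.py .4945 .2803 .10 230.8 6
```

```text
t 4.7 tcp [0.4415 0.1293 0.139 ] yaw -142.62 tilt -1.0 F [ 0.2 -0.1 -0.9] open 0.0117 g 25.0 q7 1.89
world D [ 0.053  0.151 -0.039] dyaw 13.42
[-0.0743, 0.0488, 0.0217, -0.0248],[-0.0762, 0.0458, 0.0217, -0.0248],[-0.0779, 0.0428, 0.0217, -0.0248],[-0.0795, 0.0398, 0.0217, -0.0248],[-0.081, 0.0366, 0.0217, -0.0248],[-0.0824, 0.0334, 0.0217, -0.0248],
```

Request:
step_arm:
  commands:
    - [-0.074, 0.049, 0.015, -0.025]
    - [-0.076, 0.046, 0.015, -0.025]
    - [-0.078, 0.043, 0.02, -0.025]
    - [-0.08, 0.04, 0.02, -0.025]
    - [-0.081, 0.037, 0.03, -0.025]
    - [-0.082, 0.033, 0.03, -0.025]
    - [0, 0, 0, 0]
    - [0, 0, 0, 0]
    - [0, 0, 0, 0]

```text
time_s: 5.85
tcp_pos: [0.4945, 0.2802, 0.1006]
ee_rot: [0.0, -0.429, 0.903, -0.0]
ft_force: [-0.4, 0.3, -0.9]
opening: 0.0115
grasp_force: 25.0
```

```bash
python3 - <<'E'
from meas import *
p,d=snap("side"); s=robot.get_state()["tcp_pos"];print(s,skirt(s[:2]-.0013,s[2]-.0255,d=d))
c=cv2.resize(p[140:220,160:260],(800,640),interpolation=cv2.INTER_CUBIC)[:600];cv2.imwrite("pics/ab.png",c[:,:,::-1])
C=cloud("side",d);X,Y,Z=C[...,0],C[...,1],C[...,2]
m=(abs(X-.493)<.05)&(abs(Y-.279)<.05)&(Z>.038)&(Z<.042)&(d>0);print(rect(C[m]),m.sum())
E
python3 go.py .4945 .2803 .10 230.8 1
```

```text
[0.49450746 0.28018275 0.10071938] (array([0.4932, 0.2786]), 64)
((492.34674072265625, 278.2149658203125), (84.4759292602539, 81.86365509033203), 15.478179931640625) 306
t 5.9 tcp [0.4945 0.2802 0.1007] yaw -129.15 tilt -1.0 F [-0.1 -0.4 -0.2] open 0.0119 g 25.0 q7 1.88
world D [-0.      0.0001 -0.0007] dyaw -0.05
[-0.0003, 0.0003, 0.0024, 0.0006],
```

View pics/ab.png

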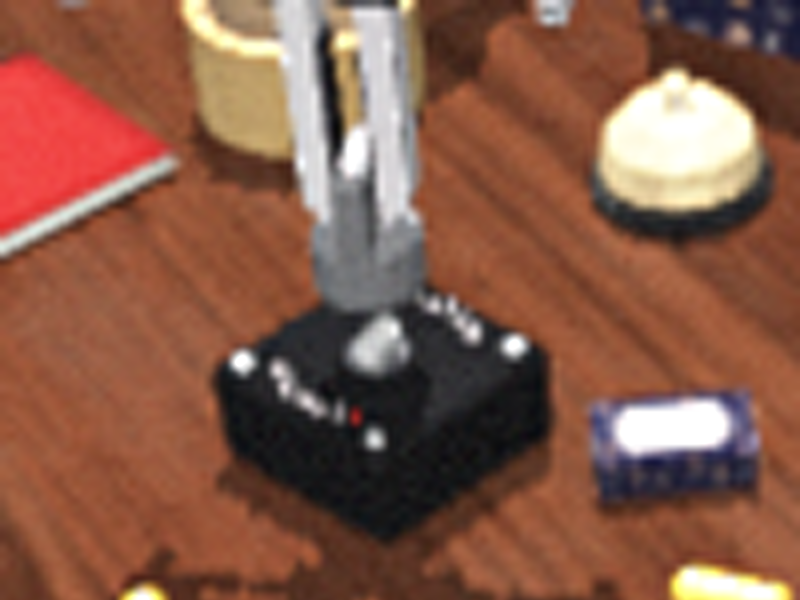

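The knob hangs over the shaft: skirt centre (0.4932, 0.2786) against box centre (0.4923, 0.2782) in the same view. Next I descend gently.

Request:
step_arm:
  commands:
    - [0, 0, 0.03, 0]
    - [0, 0, 0.03, 0]
    - [0, 0, 0.015, 0]
    - [0, 0, 0.01, 0]
    - [0, 0, 0.01, 0]
    - [0, 0, 0.01, 0]
    - [0, 0, 0, 0]

```text
time_s: 6.78
tcp_pos: [0.4941, 0.2815, 0.0688]
ee_rot: [0.0, -0.43, 0.903, 0.0]
ft_force: [-0.9, 5.0, -3.8]
opening: 0.0118
grasp_force: 25.0
```

```bash
python3 go.py .4945 .2803 .065 230.8 1
```

```text
t 6.8 tcp [0.4941 0.2815 0.0688] yaw -129.08 tilt -1.0 F [-0.9  5.  -3.8] open 0.0118 g 25.0 q7 1.88
world D [ 0.0004 -0.0012 -0.0038] dyaw -0.12
[0.0021, -0.0036, 0.0128, 0.0014],
```

Request:
step_arm:
  commands:
    - [0, 0, 0.006, 0]
    - [0, 0, 0.006, 0]
    - [0, 0, 0.004, 0]
    - [0, 0, 0, 0]
    - [0, 0, 0, 0]

```text
time_s: 7.4
tcp_pos: [0.4943, 0.2818, 0.0654]
ee_rot: [0.001, -0.43, 0.903, 0.001]
ft_force: [-8.5, 1.6, 21.1]
opening: 0.0119
grasp_force: 25.0
```

```bash
python3 go.py .4945 .2803 .065 230.8 1; python3 - <<'E'
from meas import *
s=robot.get_state();print(s["tcp_pos"],s["moment"],skirt(s["tcp_pos"][:2]-.0013,s["tcp_pos"][2]-.0255))
E
```

```text
t 7.4 tcp [0.4943 0.2818 0.0654] yaw -129.07 tilt -1.0 F [-8.5  1.6 21.1] open 0.0119 g 25.0 q7 1.88
world D [ 0.0002 -0.0015 -0.0004] dyaw -0.13
[0.0033, -0.0036, 0.0015, 0.0014],
[0.49427919 0.28175686 0.06544241] [ 0.39871174  2.37702707 -0.05965391] (array([0.4929, 0.28  ]), 67)
```

Request:
step_arm:
  commands:
    - [0, 0, -0.002, 0.05]
    - [0, 0, -0.002, 0.08]
    - [0, 0, 0, 0.08]
    - [0, 0, 0, 0.08]
    - [0, 0, 0, 0.08]
    - [0, 0, 0, 0.08]
    - [0, 0, 0, 0.08]
    - [0, 0, 0, 0.08]
    - [0, 0, 0, 0.08]
    - [0, 0, 0, 0.08]
    - [0, 0, 0, 0.06]
    - [0, 0, 0, 0]

```text
time_s: 8.95
tcp_pos: [0.4945, 0.2803, 0.0655]
ee_rot: [0.0, 0.206, 0.979, -0.0]
ft_force: [-0.4, -2.7, 4.3]
opening: 0.0119
grasp_force: 25.0
```

```bash
python3 go.py .4945 .2803 .065 162 1;  python3 - <<'E'
from meas import *
s=robot.get_state();print(s["moment"],skirt(s["tcp_pos"][:2]-.0013,s["tcp_pos"][2]-.0255))
E
```

```text
t 8.9 tcp [0.4945 0.2803 0.0655] yaw 156.21 tilt -1.0 F [-0.4 -2.7  4.3] open 0.0119 g 25.0 q7 0.75
world D [-0.      0.     -0.0005] dyaw 5.79
[0.0001, 0.0, 0.0016, -0.0643],
[-0.79504382  0.20545165  0.03424107] (array([0.4931, 0.2813]), 60)
```

Request:
step_arm:
  commands:
    - [0, 0, 0, 0.03]
    - [0, 0, 0, 0.03]
    - [0, 0, 0, 0.03]
    - [0, 0, 0, 0]

```text
time_s: 9.5
tcp_pos: [0.4945, 0.2802, 0.0655]
ee_rot: [0.0, 0.274, 0.962, -0.0]
ft_force: [-1.6, -3.9, 4.8]
opening: 0.0119
grasp_force: 25.0
```

```bash
python3 go.py .4945 .2803 .065 162 1;  python3 - <<'E'
from meas import *
s=robot.get_state();print(s["moment"])
E
```

```text
t 9.5 tcp [0.4945 0.2802 0.0655] yaw 148.17 tilt -1.0 F [-1.6 -3.9  4.8] open 0.0119 g 25.0 q7 0.63
world D [ 0.      0.0001 -0.0005] dyaw 13.83
[0.0002, 0.0004, 0.0016, -0.1537],
[-1.05862717  0.43274972  0.09458117]
```

Request:
step_arm:
  commands:
    - [0, 0, 0, 0]
    - [0, 0, 0, 0]
    - [0, 0, -0.03, 0]
    - [0, 0, -0.1, 0]
    - [0, 0, -0.15, 0]
    - [0, 0, -0.15, 0]
    - [0, 0, -0.05, 0]
  fingers: -0.3

```text
time_s: 10.38
tcp_pos: [0.4953, 0.281, 0.2125]
ee_rot: [0.001, 0.275, 0.961, 0.002]
ft_force: [0.8, -0.3, -0.8]
opening: 0.0329
grasp_force: 0.0
```

```bash
python3 - <<'E'
from meas import *
p,d=snap("side"); C=cloud("side",d);X,Y,Z=C[...,0],C[...,1],C[...,2]
print(skirt((.493,.279),.04,d=d))
m=(abs(X-.493)<.03)&(abs(Y-.279)<.03)&(Z>.07)&(Z<.097)&(d>0);print(rect(C[m]),m.sum(),np.percentile(Z[m],98))
E
python3 go.py .46 .09 .2 138 6
```

```text
(array([0.4932, 0.2812]), 66)
((490.8156433105469, 278.32666015625), (16.084026336669922, 36.80065155029297), 49.562103271484375) 106 0.09203569247423124
t 10.4 tcp [0.4954 0.2811 0.2129] yaw 148.09 tilt -1.0 F [ 0.6 -0.2  1.2] open 0.0327 g 0.0 q7 0.56
world D [-0.0354 -0.1911 -0.0129] dyaw -10.09
[-0.0394, -0.1005, 0.0072, 0.0187],[-0.0424, -0.0993, 0.0072, 0.0187],[-0.0452, -0.098, 0.0072, 0.0187],[-0.0481, -0.0966, 0.0072, 0.0187],[-0.0509, -0.0952, 0.0072, 0.0187],[-0.0537, -0.0937, 0.0072, 0.0187],
```

Request:
step_arm:
  commands:
    - [-0.02, -0.09, 0, 0]
    - [-0.02, -0.09, 0, 0]
    - [-0.02, -0.09, 0, 0]
    - [-0.02, -0.09, 0, 0]
    - [-0.02, -0.09, 0, 0]
    - [0, 0, 0, 0]
    - [0, 0, 0, 0]
  fingers: 0.5

```text
time_s: 11.3
tcp_pos: [0.4484, 0.1506, 0.209]
ee_rot: [-0.0, 0.275, 0.962, -0.0]
ft_force: [-0.1, -0.6, -0.3]
opening: 0.0707
grasp_force: 0.0
```

```bash
cat > look.py <<'E'
from meas import *
def houses(show=True):
    p,d=snap("top"); C=cloud("top",d);X,Y,Z=C[...,0],C[...,1],C[...,2]
    m0=(X>.33)&(X<.58)&(Y>-.45)&(Y<.1)&(Z>.02)&(Z<.125)&(d>0)
    for m in blobs(m0,60):
        pk=(Z[m].max()); top=m&(Z>pk-.016)
        b=m&(Z>.02)&(Z<pk-.022); r=rect(C[b]); e=C[top][:,:2].mean(0)
        # plinth box around
        print("body c",np.round(r[0],1),np.round(r[1],1),round(r[2],1),"eye",(e*1000).round(1),"zmax",round(float(pk),3))
    return p,d,C
if __name__=="__main__":
    p,d,C=houses(); cv2.imwrite("pics/look.png",p[:,:,::-1]); X,Y,Z=C[...,0],C[...,1],C[...,2]
    m=(abs(X-.494)<.03)&(abs(Y-.281)<.03)&(Z>.075)&(Z<.1)
    print("knob bar",rect(C[m]) if m.any() else 0,np.median(Z[m]),m.sum())
E
python3 look.py; python3 go.py .476 .003 .15 0 1
```

```text
body c [ 564.9 -415.4] [63.7 17.7] 78.4 eye [ 571.6 -415.4] zmax 0.114
body c [477.2   2.6] [41.4 34.6] 72.1 eye [480.1  11.7] zmax 0.101
body c [ 455.2 -209.9] [38.7 48.7] 21.8 eye [ 450.  -198.1] zmax 0.113
body c [ 444.  -119.4] [47.4 39.5] 67.5 eye [ 448.6 -107.9] zmax 0.114
body c [ 439.6 -304.5] [33.9 45. ] 4.3 eye [ 438.8 -295.8] zmax 0.103
body c [0. 0.] [0. 0.] 0.0 eye [377.4  36.2] zmax 0.027
knob bar 0 nan 0
t 11.3 tcp [0.4485 0.1508 0.209 ] yaw 148.14 tilt -1.0 F [0.4 0.4 1. ] open 0.0705 g 0.0 q7 0.7
world D [ 0.0275 -0.1478 -0.059 ] dyaw -148.14
[-0.3379, -0.37, 0.1968, 1.646],
  return _methods._mean(a, axis=axis, dtype=dtype,
  ret = ret.dtype.type(ret / rcount)
```

```bash
python3 go.py .477 .0028 .15 162.1 6
```

```text
t 11.3 tcp [0.4485 0.1508 0.209 ] yaw 148.14 tilt -1.0 F [0.4 0.4 1. ] open 0.0705 g 0.0 q7 0.7
world D [ 0.0285 -0.148  -0.059 ] dyaw 13.96
[-0.0568, -0.0615, 0.0328, -0.0259],[-0.0543, -0.0637, 0.0328, -0.0259],[-0.0517, -0.0659, 0.0328, -0.0259],[-0.0489, -0.0679, 0.0328, -0.0259],[-0.0461, -0.0699, 0.0328, -0.0259],[-0.0433, -0.0717, 0.0328, -0.0259],
```

Request:
step_arm:
  commands:
    - [-0.057, -0.061, 0.033, -0.026]
    - [-0.054, -0.064, 0.033, -0.026]
    - [-0.052, -0.066, 0.033, -0.026]
    - [-0.049, -0.068, 0.033, -0.026]
    - [-0.046, -0.07, 0.033, -0.026]
    - [-0.043, -0.072, 0.033, -0.026]
    - [0, 0, 0, 0]
    - [0, 0, 0, 0]

```text
time_s: 12.35
tcp_pos: [0.477, 0.0028, 0.1499]
ee_rot: [-0.0, 0.155, 0.988, -0.0]
ft_force: [-0.5, -0.6, 0.3]
opening: 0.0706
grasp_force: 0.0
```

```bash
python3 go.py .477 .0028 .018 162.1 4;  python3 - <<'E'
from meas import *
p,d=snap("top");C=cloud("top",d);X,Y,Z=C[...,0],C[...,1],C[...,2]
m=(abs(X-.494)<.03)&(abs(Y-.281)<.03)&(Z>.075)&(Z<.1)
print("knob bar",rect(C[m]),np.median(Z[m]),m.sum())
m=(abs(X-.494)<.03)&(abs(Y-.281)<.03)&(Z>.052)&(Z<.1); print(rect(C[m]))
E
```

```text
t 12.3 tcp [0.477  0.0028 0.1499] yaw 162.15 tilt -1.0 F [-0.5 -0.6  0.3] open 0.0706 g 0.0 q7 1.33
world D [ 0.      0.     -0.1319] dyaw -0.05
[-0.0, 0.0, 0.1099, 0.0001],[-0.0, 0.0, 0.1099, 0.0001],[-0.0, 0.0, 0.1099, 0.0001],[-0.0, 0.0, 0.1099, 0.0001],
knob bar ((494.5622253417969, 281.1822509765625), (11.89625358581543, 35.79909896850586), 59.32901382446289) 0.0896100827517956 68
((495.0285949707031, 280.4905700683594), (37.15925598144531, 33.79576873779297), 27.83331298828125)
```

Seen from the top the knob is home: bar top 0.090, centre on the axis, yaw 149.3°, so the shaft is at its stop. Now I grasp house 1 (cream).

Request:
step_arm:
  commands:
    - [0, 0, 0.1, 0]
    - [0, 0, 0.13, 0]
    - [0, 0, 0.12, 0]
    - [0, 0, 0.06, 0]
    - [0, 0, 0.03, 0]
    - [0, 0, 0, 0]
    - [0, 0, 0, 0]

```text
time_s: 13.28
tcp_pos: [0.4774, 0.0022, 0.0187]
ee_rot: [0.001, 0.155, 0.988, 0.0]
ft_force: [0.4, 0.0, 0.9]
opening: 0.0709
grasp_force: 0.0
```

Request:
step_arm:
  commands:
    - [0, 0, 0, 0]
    - [0, 0, 0, 0]
    - [0, 0, 0, 0]
    - [0, 0, 0, 0]
    - [0, 0, 0, 0]
    - [0, 0, 0, 0]
  fingers: -1

```text
time_s: 14.02
tcp_pos: [0.4769, 0.0019, 0.0181]
ee_rot: [0.0, 0.155, 0.988, -0.0]
ft_force: [-0.9, -1.0, 5.8]
opening: 0.0419
grasp_force: 25.0
```

Request:
step_arm:
  commands:
    - [0, 0, -0.05, 0]
    - [0, 0, -0.1, 0]
    - [0, 0, -0.1, 0]
    - [0, 0, -0.1, 0]
    - [0, 0, -0.05, 0]
    - [0, 0, 0, 0]

```text
time_s: 14.78
tcp_pos: [0.4772, 0.0022, 0.1386]
ee_rot: [0.001, 0.155, 0.988, 0.0]
ft_force: [0.3, -0.3, -2.3]
opening: 0.0417
grasp_force: 25.0
```

```bash
python3 go.py .58 .13 .16 183 6
```

```text
t 14.8 tcp [0.4772 0.0022 0.1386] yaw 162.14 tilt -1.0 F [ 0.3 -0.3 -2.3] open 0.0417 g 25.0 q7 1.35
world D [0.1028 0.1278 0.0214] dyaw 20.86
[-0.0326, 0.0851, -0.0119, -0.0386],[-0.0377, 0.083, -0.0119, -0.0386],[-0.0427, 0.0805, -0.0119, -0.0386],[-0.0475, 0.0778, -0.0119, -0.0386],[-0.0521, 0.0748, -0.0119, -0.0386],[-0.0565, 0.0715, -0.0119, -0.0386],
```

```bash
python3 go.py .5705 .1206 .1335 183 6
```

```text
t 14.8 tcp [0.4772 0.0022 0.1386] yaw 162.14 tilt -1.0 F [ 0.3 -0.3 -2.3] open 0.0417 g 25.0 q7 1.35
world D [ 0.0933  0.1184 -0.0051] dyaw 20.86
[-0.0292, 0.0785, 0.0029, -0.0386],[-0.0339, 0.0766, 0.0029, -0.0386],[-0.0385, 0.0744, 0.0029, -0.0386],[-0.0429, 0.072, 0.0029, -0.0386],[-0.0472, 0.0692, 0.0029, -0.0386],[-0.0513, 0.0662, 0.0029, -0.0386],
```

Request:
step_arm:
  commands:
    - [-0.029, 0.078, 0.003, -0.039]
    - [-0.034, 0.077, 0.003, -0.039]
    - [-0.038, 0.074, 0.003, -0.039]
    - [-0.043, 0.072, 0.003, -0.039]
    - [-0.047, 0.069, 0.003, -0.038]
    - [-0.051, 0.066, 0.003, -0.038]
    - [0, 0, 0, 0]
    - [0, 0, 0, 0]
    - [0, 0, 0, 0]

```text
time_s: 15.9
tcp_pos: [0.5694, 0.1197, 0.1322]
ee_rot: [-0.0, -0.026, 1.0, -0.0]
ft_force: [0.0, -0.9, -2.2]
opening: 0.0418
grasp_force: 25.0
```

```bash
cat > eye.py <<'E'
# eye.py: gold points in the side view near the held eye and near the peg; prints both in the side-camera world
import sys
from meas import *
def run(px,py,ex,ey,pic=None):
    p,d=snap("side"); C=cloud("side",d);X,Y,Z=C[...,0],C[...,1],C[...,2]
    hsv=cv2.cvtColor(p,cv2.COLOR_RGB2HSV)
    g=(hsv[...,0]>12)&(hsv[...,0]<34)&(hsv[...,1]>90)&(d>0)
    e=g&(abs(X-ex)<.025)&(abs(Y-ey)<.025)&(Z>.18)&(Z<.225); 
    k=g&(abs(Y-py-.052*(X-px))<.015)&(X>px-.045)&(X<px+.06)&(Z>.185)&(Z<.22)
    for n,m in(("eye",e),("peg",k)):
        P=C[m]; print(n,len(P),P.mean(0).round(4) if len(P) else "",P.min(0).round(4) if len(P) else "",P.max(0).round(4) if len(P) else "")
    P=C[k&(X>px-.02)&(X<px+.05)]
    if len(P)>4: f=np.polyfit(P[:,0],P[:,1],1); print("peg line y at tip-40mm",np.polyval(f,px-.07).round(4),"slope",f[0].round(3),"z",np.median(P[:,2]).round(4))
    v,u=np.nonzero(e if e.any() else k); u0,v0=int(u.mean()),int(v.mean())
    if pic: c=p[max(v0-35,0):v0+40,max(u0-40,0):u0+60]; cv2.imwrite("pics/"+pic,cv2.resize(c,(800,600),interpolation=cv2.INTER_CUBIC)[:,:,::-1])
a=sys.argv; run(*map(float,a[1:5]),a[5] if len(a)>5 else None)
E
python3 go.py .5705 .1206 .1335 183 1; python3 eye.py .6437 .1334 .570 .1296 e1.png
```

```text
t 15.9 tcp [0.5694 0.1197 0.1322] yaw -177.04 tilt -1.0 F [ 0.  -0.9 -2.2] open 0.0418 g 25.0 q7 1.53
world D [0.0011 0.0009 0.0013] dyaw 0.04
[-0.0038, 0.0028, -0.0043, -0.0004],
eye 20 [0.5679 0.1328 0.1904] [0.5636 0.1181 0.1804] [0.5782 0.142  0.1979]
peg 19 [0.6902 0.1332 0.201 ] [0.6762 0.1296 0.1977] [0.7035 0.1376 0.2039]
peg line y at tip-40mm 0.1233 slope 0.089 z 0.2005
```

View pics/e1.png

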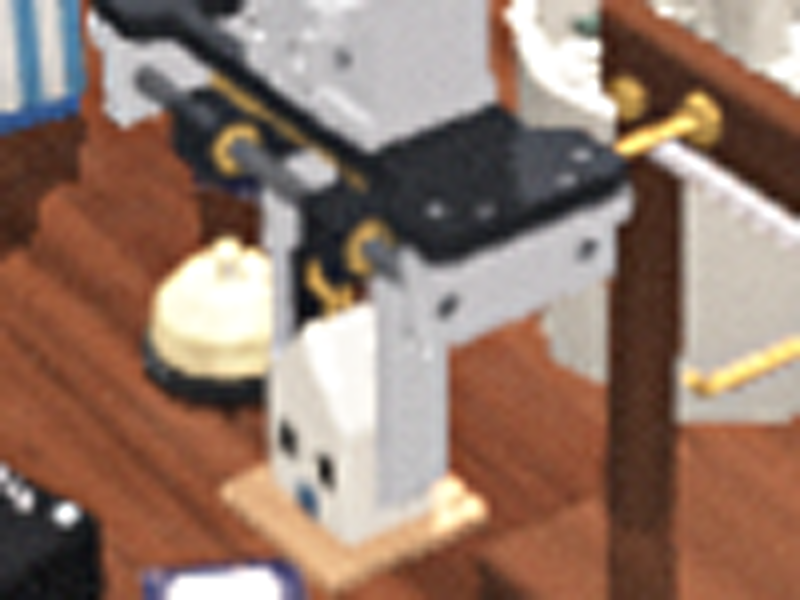

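Request:
step_arm:
  commands:
    - [-0.02, 0, -0.005, 0]
    - [-0.025, 0, 0, 0]
    - [-0.025, 0, 0, 0]
    - [-0.025, 0, 0, 0]
    - [-0.025, 0, 0, 0]
    - [-0.025, 0, 0, 0]
    - [-0.025, 0, 0, 0]
    - [-0.025, 0, 0, 0]
    - [-0.025, 0, 0, 0]
    - [0, 0, 0, 0]

```text
time_s: 17.2
tcp_pos: [0.6361, 0.1236, 0.1339]
ee_rot: [0.0, -0.026, 1.0, -0.0]
ft_force: [0.5, 0.6, -3.1]
opening: 0.0417
grasp_force: 25.0
```

```bash
python3 go.py .6437 .1236 .1335 183 1; python3 eye.py .6437 .1334 .638 .132 e2.png
```

```text
t 17.2 tcp [0.6361 0.1236 0.1339] yaw -177.0 tilt -1.0 F [ 0.5  0.6 -3.1] open 0.0417 g 25.0 q7 1.56
world D [ 0.0076  0.     -0.0004] dyaw 0.0
[-0.0254, -0.0013, 0.0014, -0.0],
eye 40 [0.6308 0.1334 0.1969] [0.6131 0.1216 0.1823] [0.6408 0.1465 0.2068]
peg 43 [0.6287 0.1327 0.198 ] [0.6091 0.1216 0.1862] [0.6408 0.1465 0.2068]
peg line y at tip-40mm 0.1294 slope 0.074 z 0.1973
```

View pics/e2.png

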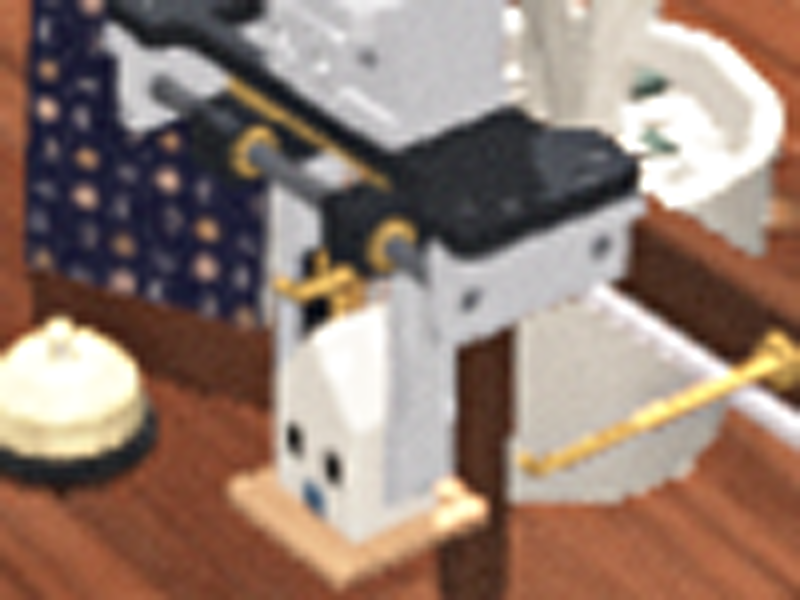

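The peg passes through the loop, with its tip protruding left of the eye at about (285,285) in the crop. Next I go deeper, lower, and let go in small steps.

Request:
step_arm:
  commands:
    - [-0.02, 0, 0, 0]
    - [-0.02, 0, 0, 0]
    - [0, 0, 0.01, 0]
    - [0, 0, 0.01, 0]
    - [0, 0, 0.01, 0]
    - [0, 0, 0.005, 0]
    - [0, 0, 0, 0]
    - [0, 0, 0, 0]

```text
time_s: 18.25
tcp_pos: [0.6476, 0.1243, 0.1237]
ee_rot: [0.0, -0.026, 1.0, -0.0]
ft_force: [-2.2, -0.5, 1.3]
opening: 0.0419
grasp_force: 25.0
```

```bash
python3 go.py .6437 .1236 .1335 183 1
```

```text
t 18.2 tcp [0.6476 0.1243 0.1237] yaw -176.99 tilt -1.0 F [-2.2 -0.5  1.3] open 0.0419 g 25.0 q7 1.57
world D [-0.0039 -0.0007  0.0098] dyaw -0.01
[0.0133, -0.0018, -0.0326, 0.0001],
```

Request:
step_arm:
  commands:
    - [0, 0, 0, 0]
    - [0, 0, 0, 0]
    - [0, 0, 0, 0]
  squeeze: 5

```text
time_s: 18.62
tcp_pos: [0.6477, 0.1243, 0.1237]
ee_rot: [0.0, -0.026, 1.0, -0.0]
ft_force: [-0.2, -0.4, 1.9]
opening: 0.0423
grasp_force: 5.0
```

Request:
step_arm:
  commands:
    - [0, 0, 0, 0]
    - [0, 0, 0, 0]
    - [0, 0, 0, 0]
    - [0, 0, 0, 0]
  fingers: -0.07

```text
time_s: 19.12
tcp_pos: [0.6476, 0.1243, 0.1235]
ee_rot: [-0.0, -0.026, 1.0, -0.0]
ft_force: [0.6, -0.1, 0.8]
opening: 0.0434
grasp_force: 0.1
```

Request:
step_arm:
  commands:
    - [0, 0, 0, 0]
    - [0, 0, 0, 0]
    - [0, 0, 0, 0]
    - [0, 0, 0, 0]
  fingers: -0.03

```text
time_s: 19.62
tcp_pos: [0.6476, 0.1243, 0.1235]
ee_rot: [-0.0, -0.026, 1.0, -0.0]
ft_force: [-0.3, -0.6, -0.3]
opening: 0.0456
grasp_force: 0.1
```

Request:
step_arm:
  commands:
    - [0, 0, 0, 0]
    - [0, 0, 0, 0]
    - [0, 0, 0, 0]
    - [0, 0, 0, 0]
  fingers: 0.02

```text
time_s: 20.12
tcp_pos: [0.6476, 0.1243, 0.1236]
ee_rot: [-0.0, -0.026, 1.0, -0.0]
ft_force: [-0.1, 0.8, 0.2]
opening: 0.0478
grasp_force: 0.1
```

Request:
step_arm:
  commands:
    - [0, 0, 0, 0]
    - [0, 0, 0, 0]
    - [0, 0, 0, 0]
    - [0, 0, 0, 0]
  fingers: 0.07

```text
time_s: 20.62
tcp_pos: [0.6476, 0.1243, 0.1236]
ee_rot: [-0.0, -0.026, 1.0, -0.0]
ft_force: [0.7, 0.1, -0.1]
opening: 0.0498
grasp_force: 0.0
```

Request:
step_arm:
  commands:
    - [0, 0, 0, 0]
    - [0, 0, 0, 0]
    - [0, 0, 0, 0]
    - [0, 0, 0, 0]
  fingers: 0.13

```text
time_s: 21.12
tcp_pos: [0.6476, 0.1243, 0.1236]
ee_rot: [-0.0, -0.026, 1.0, -0.0]
ft_force: [0.4, -0.0, -0.5]
opening: 0.0532
grasp_force: 0.0
```

Request:
step_arm:
  commands:
    - [0, 0, 0, 0]
    - [0, 0, 0, 0]
    - [0, 0, 0, 0]
    - [0, 0, 0, 0]
  fingers: 0.2

```text
time_s: 21.62
tcp_pos: [0.6476, 0.1243, 0.1235]
ee_rot: [-0.0, -0.026, 1.0, -0.0]
ft_force: [0.8, -0.6, -0.0]
opening: 0.0561
grasp_force: 0.0
```

```bash
python3 go.py .6437 .1236 .1335 183 1; python3 eye.py .6437 .1334 .64 .133 e3.png
```

```text
t 21.6 tcp [0.6476 0.1243 0.1235] yaw -177.0 tilt -1.0 F [ 0.8 -0.6 -0. ] open 0.0561 g 0.0 q7 1.57
world D [-0.0039 -0.0007  0.01  ] dyaw -0.0
[0.0133, -0.0017, -0.0332, 0.0],
eye 42 [0.6378 0.1364 0.1936] [0.615  0.1196 0.1805] [0.6528 0.1556 0.2038]
peg 31 [0.6303 0.1307 0.1992] [0.6091 0.1196 0.185 ] [0.6467 0.1433 0.207 ]
peg line y at tip-40mm 0.1209 slope 0.163 z 0.1995
```

View pics/e3.png

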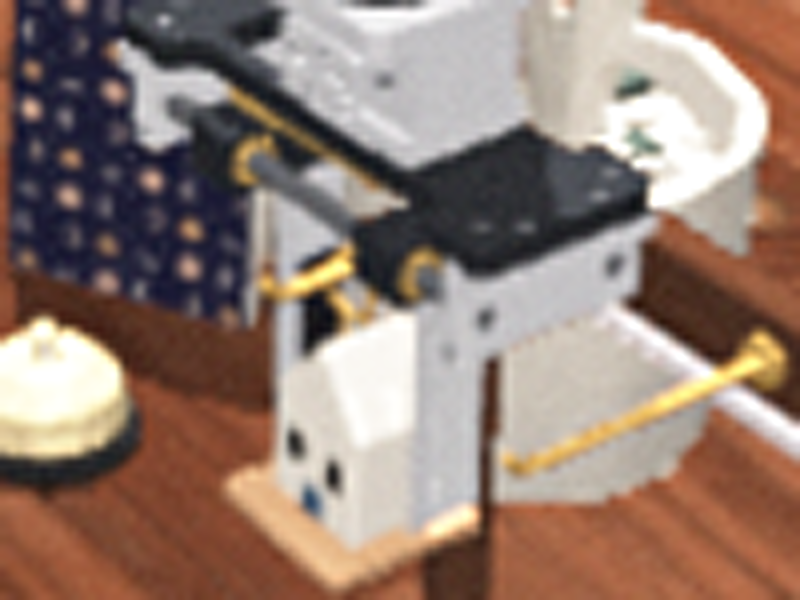

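Request:
step_arm:
  commands:
    - [0, 0.005, 0, 0]
    - [0, 0.005, 0, 0]
    - [0, 0.005, 0, 0]
    - [0, 0.005, 0, 0]
    - [0, 0.005, 0, 0]
    - [0, 0, 0, 0]
  fingers: 0.35

```text
time_s: 22.42
tcp_pos: [0.6472, 0.132, 0.1236]
ee_rot: [0.0, -0.026, 1.0, -0.0]
ft_force: [0.8, 0.5, -0.2]
opening: 0.0635
grasp_force: 0.0
```

Request:
step_arm:
  commands:
    - [0, 0, 0, 0]
    - [0, 0, 0, 0]
    - [0, 0, -0.02, 0]
    - [0, 0, -0.05, 0]
    - [0, 0, -0.1, 0]
    - [0, 0, -0.1, 0]
    - [0, 0, -0.1, 0]
    - [0, 0, -0.05, 0]
  fingers: 0.5

```text
time_s: 23.42
tcp_pos: [0.6478, 0.1318, 0.2522]
ee_rot: [0.001, -0.026, 1.0, 0.0]
ft_force: [-0.6, 0.2, -0.7]
opening: 0.0706
grasp_force: 0.0
```

```bash
python3 go.py .444 -.1194 .26 157.5 12; python3 - <<'E'
from meas import *
p,d=snap("side","h1.png"); p2,d=snap("side"); print("motion",np.abs(p.astype(int)-p2)[130:260,220:360].max(2).mean())
c=cv2.resize(p[120:220,240:380],(800,571),interpolation=cv2.INTER_CUBIC);cv2.imwrite("pics/h1z.png",c[:,:,::-1])
E
```

```text
t 23.4 tcp [0.6478 0.1318 0.2522] yaw -177.0 tilt -1.0 F [-0.6  0.2 -0.7] open 0.0706 g 0.0 q7 1.52
world D [-0.2038 -0.2512  0.0078] dyaw -25.5
[0.0602, -0.0667, -0.0022, 0.0236],[0.0577, -0.0689, -0.0022, 0.0236],[0.0551, -0.071, -0.0022, 0.0236],[0.0524, -0.073, -0.0022, 0.0236],[0.0497, -0.0749, -0.0022, 0.0236],[0.0469, -0.0767, -0.0022, 0.0236],[0.044, -0.0784, -0.0022, 0.0236],[0.041, -0.0799, -0.0022, 0.0236],[0.0381, -0.0814, -0.0022, 0.0236],[0.035, -0.0828, -0.0022, 0.0236],[0.0319, -0.084, -0.0022, 0.0236],[0.0288, -0.0851, -0.0022, 0.0236],
motion 3.9431318681318683
```

View pics/h1z.png

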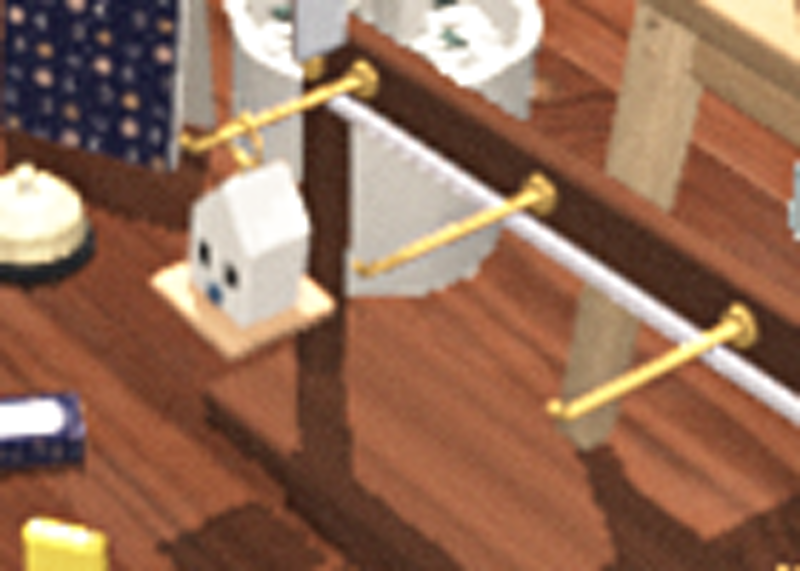

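House 1 hangs well on peg 1, with its eye near (245,140) about 30 mm inside the tip. Now house 2, after re-measuring.

Request:
step_arm:
  commands:
    - [0.1, -0.03, 0, 0.04]
    - [0.1, -0.035, 0, 0.04]
    - [0.1, -0.04, 0, 0.04]
    - [0.1, -0.045, 0, 0.04]
    - [0.1, -0.05, 0, 0.04]
    - [0.1, -0.055, 0, 0.04]
    - [0, 0, 0, 0.04]
    - [0, 0, 0, 0]

```text
time_s: 24.52
tcp_pos: [0.4593, 0.0751, 0.2491]
ee_rot: [-0.0, 0.192, 0.981, -0.0]
ft_force: [0.8, -0.2, -0.7]
opening: 0.0704
grasp_force: 0.0
```

```bash
python3 look.py 2>/dev/null; python3 go.py .4437 -.1202 .15 157.5 6
```

```text
body c [ 564.8 -416.2] [63.9 17.6] 79.1 eye [ 571.3 -415. ] zmax 0.114
body c [ 455.4 -209.9] [38.7 48.8] 22.3 eye [ 450.1 -198.3] zmax 0.111
body c [ 443.7 -119.4] [47.8 39.3] 67.6 eye [ 448.6 -107.9] zmax 0.112
body c [ 438.7 -304.7] [33.4 44.8] 0.7 eye [ 438.9 -296.3] zmax 0.104
knob bar ((494.8128662109375, 281.5557861328125), (12.346803665161133, 35.803897857666016), 59.328243255615234) 0.08926025936149484 68
t 24.6 tcp [0.4595 0.0751 0.2491] yaw 157.89 tilt -1.0 F [ 0.7  0.1 -0. ] open 0.0705 g 0.0 q7 1.0
world D [-0.0158 -0.1953 -0.0991] dyaw -0.39
[-0.0327, -0.1038, 0.055, 0.0007],[-0.0328, -0.1038, 0.055, 0.0007],[-0.0329, -0.1037, 0.055, 0.0007],[-0.0331, -0.1037, 0.055, 0.0007],[-0.0332, -0.1037, 0.055, 0.0007],[-0.0333, -0.1036, 0.055, 0.0007],
```

Request:
step_arm:
  commands:
    - [-0.033, -0.104, 0.055, 0]
    - [-0.033, -0.104, 0.055, 0]
    - [-0.033, -0.104, 0.055, 0]
    - [-0.033, -0.104, 0.055, 0]
    - [-0.033, -0.104, 0.055, 0]
    - [-0.033, -0.104, 0.055, 0]
    - [0, 0, 0, 0]
    - [0, 0, 0, 0]
  squeeze: 25

```text
time_s: 25.58
tcp_pos: [0.4441, -0.1204, 0.1504]
ee_rot: [-0.0, 0.192, 0.981, -0.0]
ft_force: [-0.3, 0.4, 0.2]
opening: 0.0703
grasp_force: 0.0
```

```bash
python3 go.py .4437 -.1202 .022 157.5 4
```

```text
t 25.6 tcp [ 0.4441 -0.1204  0.1504] yaw 157.86 tilt -1.0 F [-0.3  0.4  0.2] open 0.0703 g 0.0 q7 1.55
world D [-0.0004  0.0002 -0.1284] dyaw -0.36
[0.0004, 0.0, 0.107, 0.001],[0.0004, 0.0, 0.107, 0.001],[0.0004, 0.0, 0.107, 0.001],[0.0004, 0.0, 0.107, 0.001],
```

Request:
step_arm:
  commands:
    - [0, 0, 0.1, 0]
    - [0, 0, 0.13, 0]
    - [0, 0, 0.11, 0]
    - [0, 0, 0.06, 0]
    - [0, 0, 0.028, 0]
    - [0, 0, 0, 0]
    - [0, 0, 0, 0]

```text
time_s: 26.45
tcp_pos: [0.4445, -0.1206, 0.0229]
ee_rot: [0.001, 0.192, 0.981, 0.0]
ft_force: [0.9, 0.7, 0.7]
opening: 0.0703
grasp_force: 0.0
```

Request:
step_arm:
  commands:
    - [0, 0, 0, 0]
    - [0, 0, 0, 0]
    - [0, 0, 0, 0]
    - [0, 0, 0, 0]
    - [0, 0, 0, 0]
    - [0, 0, 0, 0]
  fingers: -1

```text
time_s: 27.2
tcp_pos: [0.4441, -0.1209, 0.0224]
ee_rot: [0.0, 0.193, 0.981, 0.0]
ft_force: [-1.4, -0.4, 7.4]
opening: 0.048
grasp_force: 25.0
```

Request:
step_arm:
  commands:
    - [0, 0, -0.05, 0]
    - [0, 0, -0.1, 0]
    - [0, 0, -0.1, 0]
    - [0, 0, -0.08, 0]
    - [0, 0, -0.03, 0]
    - [0, 0, 0, 0]
    - [0, 0, 0, 0]

```text
time_s: 28.08
tcp_pos: [0.4435, -0.1207, 0.1295]
ee_rot: [-0.001, 0.193, 0.981, -0.0]
ft_force: [0.3, 0.6, -1.8]
opening: 0.0486
grasp_force: 25.0
```

```bash
python3 go.py .576 .0028 .1265 183 8
```

```text
t 28.1 tcp [ 0.4435 -0.1207  0.1295] yaw 157.8 tilt -1.0 F [ 0.3  0.6 -1.8] open 0.0486 g 25.0 q7 1.59
world D [ 0.1325  0.1235 -0.003 ] dyaw 25.2
[-0.0317, 0.0685, 0.0012, -0.035],[-0.0354, 0.0666, 0.0012, -0.035],[-0.039, 0.0646, 0.0012, -0.035],[-0.0425, 0.0624, 0.0012, -0.035],[-0.0459, 0.0599, 0.0012, -0.035],[-0.0491, 0.0573, 0.0012, -0.035],[-0.0522, 0.0545, 0.0012, -0.035],[-0.0551, 0.0516, 0.0012, -0.035],
```

Request:
step_arm:
  commands:
    - [-0.032, 0.068, 0.001, -0.035]
    - [-0.035, 0.067, 0.001, -0.035]
    - [-0.039, 0.064, 0.001, -0.035]
    - [-0.042, 0.062, 0.001, -0.035]
    - [-0.046, 0.06, 0.001, -0.035]
    - [-0.049, 0.057, 0.001, -0.035]
    - [-0.052, 0.054, 0.001, -0.035]
    - [-0.055, 0.05, 0.001, -0.035]
    - [0, 0, 0, 0]
    - [0, 0, 0, 0]
    - [0, 0, 0, 0]

```text
time_s: 29.45
tcp_pos: [0.5758, 0.0013, 0.1278]
ee_rot: [-0.0, -0.026, 1.0, -0.0]
ft_force: [0.8, -0.4, -2.0]
opening: 0.0482
grasp_force: 25.0
```

```bash
python3 go.py .5755 .0018 .1264 183 1;python3 eye.py .6492 .0177 .575 .0138
```

```text
t 29.4 tcp [0.5758 0.0013 0.1278] yaw -177.04 tilt -1.0 F [ 0.8 -0.4 -2. ] open 0.0482 g 25.0 q7 1.78
world D [-0.0003  0.0005 -0.0014] dyaw 0.04
[0.0011, 0.0019, 0.0048, -0.0005],
eye 26 [0.5725 0.0183 0.193 ] [0.5695 0.0052 0.1809] [0.5786 0.0253 0.2073]
peg 25 [0.6883 0.0178 0.2011] [0.6668 0.0145 0.198 ] [0.7083 0.0215 0.2031]
peg line y at tip-40mm 0.0125 slope 0.049 z 0.2014
```

Request:
step_arm:
  commands:
    - [-0.02, 0.001, 0.004, 0]
    - [-0.025, 0, 0, 0]
    - [-0.025, 0, 0, 0]
    - [-0.025, 0, 0, 0]
    - [-0.025, 0, 0, 0]
    - [-0.025, 0, 0, 0]
    - [-0.025, 0, 0, 0]
    - [-0.025, 0, 0, 0]
    - [-0.025, 0, 0, 0]
    - [0, 0, 0, 0]

```text
time_s: 30.75
tcp_pos: [0.6424, 0.0055, 0.1264]
ee_rot: [-0.0, -0.026, 1.0, -0.0]
ft_force: [0.3, 0.0, -2.1]
opening: 0.0482
grasp_force: 25.0
```

Request:
step_arm:
  commands:
    - [-0.02, 0, 0, 0]
    - [-0.02, 0, 0, 0]
    - [0, 0, 0.01, 0]
    - [0, 0, 0.01, 0]
    - [0, 0, 0.01, 0]
    - [0, 0, 0.005, 0]
    - [0, 0, 0, 0]
    - [0, 0, 0, 0]

```text
time_s: 31.75
tcp_pos: [0.654, 0.0061, 0.1162]
ee_rot: [0.0, -0.026, 1.0, -0.0]
ft_force: [-2.2, -1.0, -0.2]
opening: 0.0483
grasp_force: 25.0
```

```bash
python3 go.py .6492 .005 .1164 183 1;python3 eye.py .6492 .0177 .645 .0177
```

```text
t 31.8 tcp [0.654  0.0061 0.1162] yaw -177.0 tilt -1.0 F [-2.2 -1.  -0.2] open 0.0483 g 25.0 q7 1.79
world D [-0.0048 -0.0011  0.0002] dyaw -0.0
[0.0161, -0.0029, -0.0007, 0.0],
eye 46 [0.6412 0.0192 0.1967] [0.6203 0.0069 0.1804] [0.6519 0.0324 0.2248]
peg 33 [0.6369 0.0173 0.1988] [0.6162 0.008  0.1862] [0.651  0.031  0.2067]
peg line y at tip-40mm -0.0107 slope 0.458 z 0.1996
```

Request:
step_arm:
  commands:
    - [0, 0, 0.004, 0]
    - [0, 0, 0.003, 0]
    - [0, 0, 0, 0]
    - [0, 0, 0, 0]

```text
time_s: 32.3
tcp_pos: [0.6546, 0.0062, 0.1152]
ee_rot: [0.001, -0.026, 1.0, 0.0]
ft_force: [-6.6, 1.1, 14.4]
opening: 0.0483
grasp_force: 25.0
```

Request:
step_arm:
  commands:
    - [0, 0, 0, 0]
    - [0, 0, 0, 0]
    - [0, 0, 0, 0]
  squeeze: 5

```text
time_s: 32.67
tcp_pos: [0.6548, 0.0062, 0.1149]
ee_rot: [0.001, -0.026, 1.0, 0.0]
ft_force: [-1.2, 0.5, 8.6]
opening: 0.0485
grasp_force: 5.0
```

Supported by the peg. Next is the slow release: 49.5 → 51.5 → 54 → 57 → 60 mm, recentering under the peg.

Request:
step_arm:
  commands:
    - [0, 0, 0, 0]
    - [0, 0, 0, 0]
    - [0, 0, 0, 0]
    - [0, 0, 0, 0]
  fingers: 0.06

```text
time_s: 33.17
tcp_pos: [0.654, 0.0062, 0.1139]
ee_rot: [-0.0, -0.026, 1.0, -0.0]
ft_force: [-0.6, 0.6, -0.1]
opening: 0.0497
grasp_force: 0.1
```

Request:
step_arm:
  commands:
    - [0, 0, 0, 0]
    - [0, 0, 0, 0]
    - [0, 0, 0, 0]
    - [0, 0, 0, 0]
  fingers: 0.1

```text
time_s: 33.67
tcp_pos: [0.654, 0.0061, 0.114]
ee_rot: [-0.0, -0.026, 1.0, -0.0]
ft_force: [0.3, 0.5, -0.4]
opening: 0.0519
grasp_force: 0.1
```

Request:
step_arm:
  commands:
    - [0, 0, 0, 0]
    - [0, 0, 0, 0]
    - [0, 0, 0, 0]
    - [0, 0, 0, 0]
  fingers: 0.15

```text
time_s: 34.17
tcp_pos: [0.654, 0.0061, 0.114]
ee_rot: [0.0, -0.026, 1.0, -0.0]
ft_force: [-1.5, 0.6, 1.1]
opening: 0.054
grasp_force: 0.1
```

Request:
step_arm:
  commands:
    - [0, 0, 0, 0]
    - [0, 0, 0, 0]
    - [0, 0, 0, 0]
    - [0, 0, 0, 0]
  fingers: 0.21

```text
time_s: 34.67
tcp_pos: [0.654, 0.0061, 0.114]
ee_rot: [-0.0, -0.026, 1.0, -0.0]
ft_force: [1.0, -0.3, 0.7]
opening: 0.057
grasp_force: 0.1
```

Request:
step_arm:
  commands:
    - [0, 0.004, 0, 0]
    - [0, 0.004, 0, 0]
    - [0, 0.004, 0, 0]
    - [0, 0.004, 0, 0]
    - [0, 0.004, 0, 0]
    - [0, 0.004, 0, 0]
    - [0, 0.004, 0, 0]
    - [0, 0.004, 0, 0]
    - [0, 0, 0, 0]
    - [0, 0, 0, 0]
  fingers: 0.3

```text
time_s: 35.92
tcp_pos: [0.6535, 0.0157, 0.114]
ee_rot: [-0.0, -0.026, 1.0, -0.0]
ft_force: [1.1, 0.1, -0.3]
opening: 0.0609
grasp_force: 0.0
```

Request:
step_arm:
  commands:
    - [0, 0, 0, 0]
    - [0, 0, 0, 0]
    - [0, 0, -0.02, 0]
    - [0, 0, -0.05, 0]
    - [0, 0, -0.1, 0]
    - [0, 0, -0.1, 0]
    - [0, 0, -0.1, 0]
    - [0, 0, -0.08, 0]
  fingers: 0.5

```text
time_s: 36.92
tcp_pos: [0.6537, 0.0156, 0.2515]
ee_rot: [0.001, -0.026, 1.0, 0.0]
ft_force: [-0.3, -0.1, -1.0]
opening: 0.0707
grasp_force: 0.0
```

```bash
cat > hung.py <<'E'
from meas import *
# side view: rest of each hanging house: gold near each peg, ceramic/plinth bounds below
S=[(.6432,.1326),(.6492,.0177),(.6551,-.0971),(.6611,-.2120)]
p,d=snap("side"); snap("side");snap("side");snap("side"); p2,d2=snap("side")
C=cloud("side",d);C2=cloud("side",d2);X,Y,Z=C[...,0]+.0012,C[...,1]+.0015,C[...,2]
for i,(x,y) in enumerate(S):
    m=(abs(Y-y)<.05)&(abs(X-x)<.06)&(Z>.07)&(Z<.183)&(d>0)
    if m.sum()<50: print("peg",i+1,"empty",m.sum()); continue
    m2=m&(d2>0); print("peg",i+1,"n",m.sum(),"c",[round(float(np.median(a[m])),4) for a in(X,Y,Z)],"zmin",Z[m].min().round(4),"drift",np.abs(C2[m2]-C[m2]).mean().round(4))
E
python3 hung.py; python3 go.py .4554 -.2099 .15 22 1
```

```text
peg 1 n 649 c [0.6344, 0.1177, 0.1339] zmin 0.101 drift 0.0014
peg 2 n 861 c [0.6362, 0.0014, 0.132] zmin 0.0861 drift 0.0013
peg 3 empty 0
peg 4 empty 0
t 37.2 tcp [0.6533 0.0158 0.2489] yaw -176.99 tilt -1.0 F [ 1.  -0.4  0. ] open 0.0705 g 0.0 q7 1.73
world D [-0.1979 -0.2257 -0.0989] dyaw -161.01
[0.6981, -0.7167, 0.3296, 1.789],
```

Request:
step_arm:
  commands:
    - [0.1, -0.03, 0, -0.035]
    - [0.1, -0.03, 0, -0.035]
    - [0.1, -0.03, 0, -0.035]
    - [0.1, -0.03, 0, -0.035]
    - [0.1, -0.03, 0, -0.035]
    - [0.1, -0.03, 0, -0.035]
    - [0, 0, 0, 0]
    - [0, 0, 0, 0]
  squeeze: 25

```text
time_s: 38.17
tcp_pos: [0.4879, -0.0704, 0.2487]
ee_rot: [-0.0, -0.19, 0.982, 0.0]
ft_force: [1.1, -0.3, -0.3]
opening: 0.0707
grasp_force: 0.0
```

```bash
python3 look.py 2>/dev/null; python3 go.py .4550 -.2107 .15 202 6
```

```text
body c [ 564.6 -415.9] [64.9 18. ] 78.5 eye [ 571.7 -415.1] zmax 0.116
body c [ 456.5 -212.9] [38.7 41. ] 20.1 eye [ 451.9 -202.7] zmax 0.112
body c [ 439.7 -304.2] [34.1 45.7] 5.8 eye [ 438.7 -295.1] zmax 0.101
knob bar ((494.6659240722656, 281.3572998046875), (11.923604965209961, 35.81814956665039), 59.697364807128906) 0.08917504466648807 67
t 38.2 tcp [ 0.488  -0.0703  0.2487] yaw -158.08 tilt -1.0 F [ 0.7 -0.2 -0.4] open 0.0705 g 0.0 q7 2.11
world D [-0.033  -0.1404 -0.0987] dyaw 0.08
[0.0461, -0.0655, 0.0548, -0.0002],[0.0461, -0.0655, 0.0548, -0.0002],[0.0462, -0.0655, 0.0548, -0.0002],[0.0462, -0.0655, 0.0548, -0.0002],[0.0462, -0.0654, 0.0548, -0.0002],[0.0462, -0.0654, 0.0548, -0.0002],
```

Request:
step_arm:
  commands:
    - [0.046, -0.066, 0.055, 0]
    - [0.046, -0.066, 0.055, 0]
    - [0.046, -0.066, 0.055, 0]
    - [0.046, -0.065, 0.055, 0]
    - [0.046, -0.065, 0.055, 0]
    - [0.046, -0.065, 0.055, 0]
    - [0, 0, 0, 0]
    - [0, 0, 0, 0]

```text
time_s: 39.22
tcp_pos: [0.4554, -0.2105, 0.15]
ee_rot: [-0.0, -0.19, 0.982, -0.0]
ft_force: [0.1, 0.7, -0.3]
opening: 0.07
grasp_force: 0.0
```

Request:
step_arm:
  commands:
    - [0, 0, 0.1, 0]
    - [0, 0, 0.13, 0]
    - [0, 0, 0.11, 0]
    - [0, 0, 0.06, 0]
    - [0, 0, 0.026, 0]
    - [0, 0, 0, 0]
    - [0, 0, 0, 0]

```text
time_s: 40.1
tcp_pos: [0.4555, -0.2113, 0.0231]
ee_rot: [0.001, -0.19, 0.982, -0.0]
ft_force: [-0.0, -0.3, 0.2]
opening: 0.0705
grasp_force: 0.0
```

```bash
python3 go.py .4550 -.2107 .022 202 1; python3 - <<'E'
from meas import *
p,d=snap("side");C=cloud("side",d);X,Y,Z=C[...,0]+.0012,C[...,1]+.0015,C[...,2]
m=(abs(X-.455)<.06)&(abs(Y+.21)<.06)&(Z>.003)&(Z<.012)&(d>0);print("plinth",rect(np.c_[X[m],Y[m]]),m.sum())
E
```

```text
t 40.1 tcp [ 0.4555 -0.2113  0.0231] yaw -158.09 tilt -1.0 F [-0.  -0.3  0.2] open 0.0705 g 0.0 q7 2.66
world D [-0.0005  0.0006 -0.0011] dyaw 0.09
[0.0006, 0.0026, 0.0037, -0.001],
plinth ((448.8578186035156, -226.91014099121094), (68.27726745605469, 135.225830078125), 32.12028121948242) 244
```

Request:
step_arm:
  commands:
    - [0, 0, 0, 0]
    - [0, 0, 0, 0]
    - [0, 0, 0, 0]
    - [0, 0, 0, 0]
    - [0, 0, 0, 0]
    - [0, 0, 0, 0]
  fingers: -1

```text
time_s: 40.9
tcp_pos: [0.4549, -0.2112, 0.0223]
ee_rot: [0.0, -0.19, 0.982, 0.0]
ft_force: [-1.6, 0.9, 7.1]
opening: 0.0479
grasp_force: 25.0
```

Request:
step_arm:
  commands:
    - [0, 0, -0.05, 0]
    - [0, 0, -0.1, 0]
    - [0, 0, -0.1, 0]
    - [0, 0, -0.08, 0]
    - [0, 0, -0.03, 0]
    - [0, 0, 0, 0]
    - [0, 0, 0, 0]

```text
time_s: 41.78
tcp_pos: [0.4544, -0.211, 0.1295]
ee_rot: [-0.001, -0.19, 0.982, 0.0]
ft_force: [-0.0, 0.9, -1.9]
opening: 0.0482
grasp_force: 25.0
```

```bash
python3 go.py .5815 -.1130 .1268 183 8
```

```text
t 41.8 tcp [ 0.4544 -0.211   0.1295] yaw -158.1 tilt -1.0 F [-0.   0.9 -1.9] open 0.0482 g 25.0 q7 2.54
world D [ 0.1271  0.098  -0.0027] dyaw -18.9
[-0.0644, 0.0181, 0.0011, 0.0263],[-0.0636, 0.0208, 0.0011, 0.0263],[-0.0626, 0.0234, 0.0011, 0.0263],[-0.0616, 0.0259, 0.0011, 0.0263],[-0.0605, 0.0284, 0.0011, 0.0263],[-0.0593, 0.0309, 0.0011, 0.0263],[-0.058, 0.0333, 0.0011, 0.0263],[-0.0565, 0.0357, 0.0011, 0.0263],
```

Request:
step_arm:
  commands:
    - [-0.064, 0.018, 0, 0.026]
    - [-0.064, 0.021, 0.001, 0.026]
    - [-0.063, 0.023, 0.001, 0.026]
    - [-0.062, 0.026, 0.001, 0.026]
    - [-0.06, 0.028, 0.001, 0.026]
    - [-0.059, 0.031, 0.001, 0.026]
    - [-0.058, 0.033, 0.001, 0.026]
    - [-0.056, 0.036, 0.001, 0.026]
    - [0, 0, 0, 0]
    - [0, 0, 0, 0]
    - [0, 0, 0, 0]

```text
time_s: 43.15
tcp_pos: [0.5811, -0.1138, 0.1279]
ee_rot: [-0.0, -0.027, 1.0, -0.0]
ft_force: [0.4, 0.1, -2.8]
opening: 0.048
grasp_force: 25.0
```

```bash
python3 go.py .5816 -.1129 .1264 183 1;python3 eye.py .6551 -.0971 .581 -.1009
```

```text
t 43.1 tcp [ 0.5811 -0.1138  0.1279] yaw -176.85 tilt -1.0 F [ 0.4  0.1 -2.8] open 0.048 g 25.0 q7 2.04
world D [ 0.0005  0.0009 -0.0015] dyaw -0.15
[-0.0019, 0.003, 0.005, 0.0017],
eye 33 [ 0.5781 -0.0979  0.1949] [ 0.5742 -0.1116  0.1804] [ 0.5876 -0.0895  0.2093]
peg 31 [ 0.6913 -0.0962  0.2006] [ 0.669  -0.0983  0.1979] [ 0.7144 -0.0936  0.2033]
peg line y at tip-40mm -0.0984 slope 0.02 z 0.2005
```

Request:
step_arm:
  commands:
    - [-0.02, 0.003, 0.005, 0.002]
    - [-0.025, 0, 0, 0]
    - [-0.025, 0, 0, 0]
    - [-0.025, 0, 0, 0]
    - [-0.025, 0, 0, 0]
    - [-0.025, 0, 0, 0]
    - [-0.025, 0, 0, 0]
    - [-0.025, 0, 0, 0]
    - [-0.025, 0, 0, 0]
    - [0, 0, 0, 0]

```text
time_s: 44.45
tcp_pos: [0.6479, -0.1088, 0.1264]
ee_rot: [-0.0, -0.026, 1.0, -0.0]
ft_force: [-0.7, -0.1, -2.3]
opening: 0.0483
grasp_force: 25.0
```

Request:
step_arm:
  commands:
    - [-0.02, 0, 0, 0]
    - [-0.02, 0, 0, 0]
    - [0, 0, 0.01, 0]
    - [0, 0, 0.01, 0]
    - [0, 0, 0.01, 0]
    - [0, 0, 0.006, 0]
    - [0, 0, 0, 0]
    - [0, 0, 0, 0]

```text
time_s: 45.45
tcp_pos: [0.6595, -0.1082, 0.1159]
ee_rot: [0.0, -0.026, 1.0, -0.0]
ft_force: [-1.2, 0.5, 0.5]
opening: 0.049
grasp_force: 25.0
```

```bash
python3 go.py .659 -.1089 .1164 183 1;python3 eye.py .6551 -.0971 .65 -.097 e4.png
```

```text
t 45.5 tcp [ 0.6595 -0.1082  0.1159] yaw -177.0 tilt -1.0 F [-1.2  0.5  0.5] open 0.049 g 25.0 q7 2.02
world D [-0.0005 -0.0007  0.0005] dyaw -0.0
[0.0018, -0.0021, -0.0015, 0.0],
eye 63 [ 0.6491 -0.0975  0.198 ] [ 0.6254 -0.119   0.1806] [ 0.6744 -0.0815  0.2244]
peg 52 [ 0.6483 -0.0991  0.1995] [ 0.6214 -0.1068  0.1868] [ 0.6766 -0.0833  0.2071]
peg line y at tip-40mm -0.1045 slope 0.081 z 0.1994
```

View pics/e4.png

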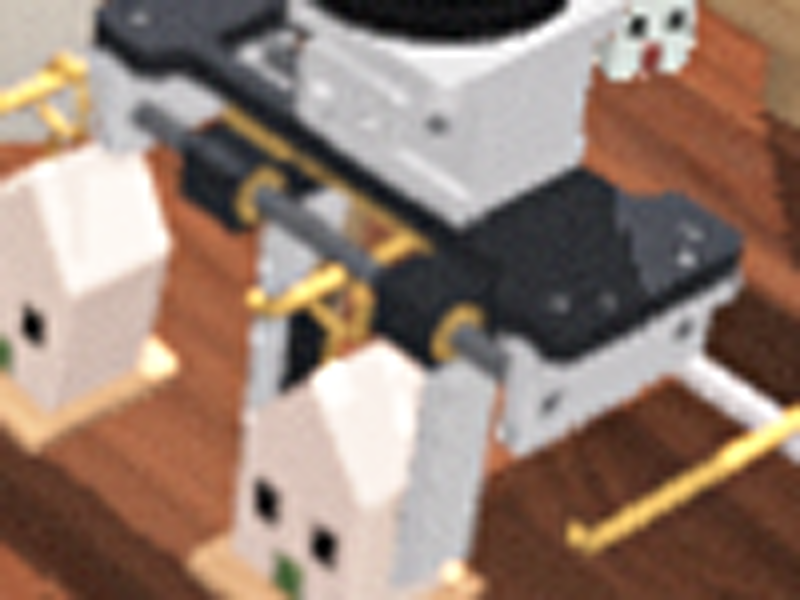

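House 3's eye is threaded on peg 3, with the tip at (255,300) and the loop around the peg at (345,300). House 2 hangs at the left. Now a little lower, then the slow release.

Request:
step_arm:
  commands:
    - [0, 0, 0.004, 0]
    - [0, 0, 0, 0]
    - [0, 0, 0, 0]

```text
time_s: 45.88
tcp_pos: [0.6598, -0.1083, 0.1154]
ee_rot: [0.0, -0.026, 1.0, -0.0]
ft_force: [-4.5, 1.2, 9.7]
opening: 0.0484
grasp_force: 25.0
```

Request:
step_arm:
  commands:
    - [0, 0, 0, 0]
    - [0, 0, 0, 0]
    - [0, 0, 0, 0]
  squeeze: 5

```text
time_s: 46.25
tcp_pos: [0.6601, -0.1084, 0.1153]
ee_rot: [0.001, -0.026, 1.0, -0.0]
ft_force: [-1.4, -0.4, 7.3]
opening: 0.0483
grasp_force: 5.0
```

Request:
step_arm:
  commands:
    - [0, 0, 0, 0]
    - [0, 0, 0, 0]
    - [0, 0, 0, 0]
    - [0, 0, 0, 0]
  fingers: 0.06

```text
time_s: 46.75
tcp_pos: [0.6595, -0.1082, 0.1145]
ee_rot: [-0.0, -0.026, 1.0, -0.0]
ft_force: [-1.0, 0.3, 0.2]
opening: 0.0499
grasp_force: 0.2
```

Request:
step_arm:
  commands:
    - [0, 0, 0, 0]
    - [0, 0, 0, 0]
    - [0, 0, 0, 0]
    - [0, 0, 0, 0]
  fingers: 0.1

```text
time_s: 47.25
tcp_pos: [0.6595, -0.1082, 0.1146]
ee_rot: [0.0, -0.026, 1.0, -0.0]
ft_force: [-0.1, -0.1, 0.2]
opening: 0.0513
grasp_force: 0.1
```

Request:
step_arm:
  commands:
    - [0, 0, 0, 0]
    - [0, 0, 0, 0]
    - [0, 0, 0, 0]
    - [0, 0, 0, 0]
  fingers: 0.15

```text
time_s: 47.75
tcp_pos: [0.6595, -0.1082, 0.1146]
ee_rot: [-0.0, -0.026, 1.0, -0.0]
ft_force: [-0.2, -0.2, 0.3]
opening: 0.0539
grasp_force: 0.1
```

Request:
step_arm:
  commands:
    - [0, 0, 0, 0]
    - [0, 0, 0, 0]
    - [0, 0, 0, 0]
    - [0, 0, 0, 0]
  fingers: 0.21

```text
time_s: 48.25
tcp_pos: [0.6595, -0.1082, 0.1146]
ee_rot: [-0.0, -0.026, 1.0, -0.0]
ft_force: [-1.2, 0.7, 0.3]
opening: 0.0568
grasp_force: 0.1
```

Request:
step_arm:
  commands:
    - [0, 0.004, 0, 0]
    - [0, 0.004, 0, 0]
    - [0, 0.004, 0, 0]
    - [0, 0.004, 0, 0]
    - [0, 0.004, 0, 0]
    - [0, 0.004, 0, 0]
    - [0, 0.004, 0, 0]
    - [0, 0.004, 0, 0]
    - [0, 0, 0, 0]
    - [0, 0, 0, 0]
  fingers: 0.3

```text
time_s: 49.5
tcp_pos: [0.659, -0.0987, 0.1146]
ee_rot: [-0.0, -0.026, 1.0, -0.0]
ft_force: [0.4, -0.4, -0.2]
opening: 0.0613
grasp_force: 0.0
```

Request:
step_arm:
  commands:
    - [0, 0, 0, 0]
    - [0, 0, 0, 0]
    - [0, 0, -0.02, 0]
    - [0, 0, -0.05, 0]
    - [0, 0, -0.1, 0]
    - [0, 0, -0.1, 0]
    - [0, 0, -0.1, 0]
    - [0, 0, -0.08, 0]
  fingers: 0.5

```text
time_s: 50.5
tcp_pos: [0.6592, -0.0988, 0.2522]
ee_rot: [0.001, -0.026, 1.0, -0.0]
ft_force: [-0.1, 0.1, 0.2]
opening: 0.0705
grasp_force: 0.0
```

```bash
python3 hung.py; python3 go.py .5 -.18 .25 184 6
```

```text
peg 1 n 645 c [0.6342, 0.1174, 0.1329] zmin 0.1007 drift 0.0014
peg 2 n 862 c [0.636, 0.0017, 0.1319] zmin 0.088 drift 0.0012
peg 3 n 926 c [0.6403, -0.1103, 0.1334] zmin 0.0911 drift 0.0011
peg 4 empty 0
t 50.8 tcp [ 0.6588 -0.0985  0.2495] yaw -176.99 tilt -1.0 F [0.1 0.2 0.4] open 0.0706 g 0.0 q7 1.95
world D [-0.1588 -0.0815  0.0005] dyaw 0.99
[0.0905, -0.0406, -0.0003, -0.0018],[0.0906, -0.0403, -0.0003, -0.0018],[0.0907, -0.0401, -0.0003, -0.0018],[0.0908, -0.0398, -0.0003, -0.0018],[0.0909, -0.0395, -0.0003, -0.0018],[0.091, -0.0393, -0.0003, -0.0018],
```

Request:
step_arm:
  commands:
    - [0.1, 0.01, 0, 0]
    - [0.1, 0.01, 0, 0]
    - [0.1, 0.01, 0, 0]
    - [0.1, 0.01, 0, 0]
    - [0.1, 0.01, 0, 0]
    - [0.03, 0.01, 0, 0]
    - [0, 0, 0, 0]
  squeeze: 25

```text
time_s: 51.62
tcp_pos: [0.4994, -0.0885, 0.2496]
ee_rot: [0.0, -0.027, 1.0, 0.0]
ft_force: [0.1, 0.1, 0.2]
opening: 0.0706
grasp_force: 0.0
```

```bash
python3 look.py 2>/dev/null; python3 go.py .4390 -.3052 .15 184.5 8
```

```text
body c [ 565.1 -415.8] [65.7 17.9] 79.2 eye [ 570.9 -415. ] zmax 0.112
body c [ 439.6 -304.8] [33.7 45.9] 4.5 eye [ 438.8 -295.6] zmax 0.1
body c [0. 0.] [0. 0.] 0.0 eye [377.5  36.6] zmax 0.028
knob bar ((494.7308349609375, 281.3376159667969), (11.93183708190918, 35.56264877319336), 60.73133850097656) 0.08914072388986083 66
t 51.7 tcp [ 0.4998 -0.0887  0.2495] yaw -176.96 tilt -1.0 F [ 0.3 -0.   0.6] open 0.0709 g 0.0 q7 1.86
world D [-0.0608 -0.2165 -0.0995] dyaw 1.46
[0.0301, -0.0887, 0.0415, -0.002],[0.0304, -0.0887, 0.0415, -0.002],[0.0306, -0.0886, 0.0415, -0.002],[0.0309, -0.0885, 0.0415, -0.002],[0.0312, -0.0884, 0.0415, -0.002],[0.0315, -0.0883, 0.0415, -0.002],[0.0318, -0.0882, 0.0415, -0.002],[0.0321, -0.0881, 0.0415, -0.002],
```

Request:
step_arm:
  commands:
    - [0.03, -0.089, 0.041, -0.002]
    - [0.03, -0.089, 0.041, -0.002]
    - [0.031, -0.089, 0.041, -0.002]
    - [0.031, -0.088, 0.041, -0.002]
    - [0.031, -0.088, 0.041, -0.002]
    - [0.031, -0.088, 0.041, -0.002]
    - [0.032, -0.088, 0.041, -0.002]
    - [0.032, -0.088, 0.041, -0.002]
    - [0, 0, 0, 0]
    - [0, 0, 0, 0]

```text
time_s: 52.92
tcp_pos: [0.439, -0.3052, 0.151]
ee_rot: [-0.0, -0.039, 0.999, -0.0]
ft_force: [0.0, 0.4, -0.5]
opening: 0.0709
grasp_force: 0.0
```

Request:
step_arm:
  commands:
    - [0, 0, 0.1, 0]
    - [0, 0, 0.13, 0]
    - [0, 0, 0.12, 0]
    - [0, 0, 0.06, 0]
    - [0, 0, 0.03, 0]
    - [0, 0, 0, 0]
    - [0, 0, 0, 0]

```text
time_s: 53.8
tcp_pos: [0.4391, -0.3057, 0.0202]
ee_rot: [0.001, -0.039, 0.999, -0.0]
ft_force: [-0.3, 0.7, 1.4]
opening: 0.0708
grasp_force: 0.0
```

```bash
python3 go.py .4390 -.3052 .018 184.5 1
```

```text
t 53.8 tcp [ 0.4391 -0.3057  0.0202] yaw -175.55 tilt -1.0 F [-0.3  0.7  1.4] open 0.0708 g 0.0 q7 2.62
world D [-0.0001  0.0005 -0.0022] dyaw 0.05
[0.0002, 0.0015, 0.0073, -0.0005],
```

Request:
step_arm:
  commands:
    - [0, 0, 0.005, 0]
    - [0, 0, 0, 0]
    - [0, 0, 0, 0]
    - [0, 0, 0, 0]
    - [0, 0, 0, 0]
    - [0, 0, 0, 0]
    - [0, 0, 0, 0]
  fingers: -1

```text
time_s: 54.68
tcp_pos: [0.4385, -0.3054, 0.0178]
ee_rot: [0.0, -0.039, 0.999, -0.0]
ft_force: [-1.9, 0.7, 6.0]
opening: 0.0416
grasp_force: 25.0
```

Request:
step_arm:
  commands:
    - [0, 0, -0.05, 0]
    - [0, 0, -0.1, 0]
    - [0, 0, -0.1, 0]
    - [0, 0, -0.1, 0]
    - [0, 0, -0.04, 0]
    - [0, 0, 0, 0]
    - [0, 0, 0, 0]

```text
time_s: 55.55
tcp_pos: [0.438, -0.305, 0.1338]
ee_rot: [-0.001, -0.039, 0.999, 0.0]
ft_force: [-0.2, 0.3, -1.8]
opening: 0.0417
grasp_force: 25.0
```

```bash
python3 go.py .5875 -.2248 .1345 183 8
```

```text
t 55.5 tcp [ 0.438  -0.305   0.1338] yaw -175.55 tilt -1.0 F [-0.2  0.3 -1.8] open 0.0417 g 25.0 q7 2.5
world D [0.1495 0.0802 0.0007] dyaw -1.45
[-0.0647, 0.0285, -0.0003, 0.002],[-0.0646, 0.0287, -0.0003, 0.002],[-0.0645, 0.0289, -0.0003, 0.002],[-0.0644, 0.0291, -0.0003, 0.002],[-0.0643, 0.0293, -0.0003, 0.002],[-0.0642, 0.0295, -0.0003, 0.002],[-0.0641, 0.0297, -0.0003, 0.002],[-0.064, 0.0299, -0.0003, 0.002],
```

Request:
step_arm:
  commands:
    - [-0.065, 0.028, 0, 0.002]
    - [-0.065, 0.029, 0, 0.002]
    - [-0.064, 0.029, 0, 0.002]
    - [-0.064, 0.029, 0, 0.002]
    - [-0.064, 0.029, 0, 0.002]
    - [-0.064, 0.03, 0, 0.002]
    - [-0.064, 0.03, 0, 0.002]
    - [-0.064, 0.03, 0, 0.002]
    - [0, 0, 0, 0]
    - [0, 0, 0, 0]
    - [0, 0, 0, 0]

```text
time_s: 56.92
tcp_pos: [0.5872, -0.2256, 0.1348]
ee_rot: [-0.0, -0.026, 1.0, -0.0]
ft_force: [0.2, -0.3, -1.3]
opening: 0.0417
grasp_force: 25.0
```

```bash
python3 go.py .5875 -.2249 .1335 183 1;python3 eye.py .6611 -.2120 .587 -.2159
```

```text
t 56.9 tcp [ 0.5872 -0.2256  0.1348] yaw -177.05 tilt -1.0 F [ 0.2 -0.3 -1.3] open 0.0417 g 25.0 q7 2.25
world D [ 0.0003  0.0007 -0.0013] dyaw 0.05
[-0.001, 0.0022, 0.0043, -0.0006],
eye 53 [ 0.5849 -0.2127  0.1977] [ 0.5811 -0.2268  0.1811] [ 0.5954 -0.2015  0.2179]
peg 30 [ 0.7021 -0.2111  0.2007] [ 0.6857 -0.2138  0.197 ] [ 0.7209 -0.2073  0.2033]
peg line y at tip-40mm -0.2193 slope 0.071 z 0.2007
```

Request:
step_arm:
  commands:
    - [-0.02, 0.002, 0.004, 0]
    - [-0.025, 0, 0, 0]
    - [-0.025, 0, 0, 0]
    - [-0.025, 0, 0, 0]
    - [-0.025, 0, 0, 0]
    - [-0.025, 0, 0, 0]
    - [-0.025, 0, 0, 0]
    - [-0.025, 0, 0, 0]
    - [-0.025, 0, 0, 0]
    - [0, 0, 0, 0]

```text
time_s: 58.22
tcp_pos: [0.6539, -0.2209, 0.1333]
ee_rot: [-0.0, -0.026, 1.0, -0.0]
ft_force: [-0.1, -0.9, -1.0]
opening: 0.0418
grasp_force: 25.0
```

Request:
step_arm:
  commands:
    - [-0.02, 0, 0, 0]
    - [-0.02, 0, 0, 0]
    - [0, 0, 0.01, 0]
    - [0, 0, 0.01, 0]
    - [0, 0, 0.01, 0]
    - [0, 0, 0.006, 0]
    - [0, 0, 0, 0]
    - [0, 0, 0, 0]

```text
time_s: 59.22
tcp_pos: [0.6656, -0.2205, 0.1231]
ee_rot: [0.0, -0.026, 1.0, -0.0]
ft_force: [-2.1, 1.1, 5.3]
opening: 0.0417
grasp_force: 25.0
```

```bash
python3 go.py .6655 -.2207 .1234 183 1;python3 eye.py .6611 -.2120 .658 -.212 e5.png
```

```text
t 59.2 tcp [ 0.6656 -0.2205  0.1231] yaw -177.0 tilt -1.0 F [-2.1  1.1  5.3] open 0.0417 g 25.0 q7 2.21
world D [-0.0001 -0.0002  0.0003] dyaw -0.0
[0.0004, -0.0007, -0.0009, 0.0],
eye 70 [ 0.6586 -0.212   0.195 ] [ 0.6344 -0.2213  0.1801] [ 0.6816 -0.1982  0.2043]
peg 73 [ 0.6589 -0.2122  0.1983] [ 0.6269 -0.2213  0.1853] [ 0.6925 -0.1982  0.2083]
peg line y at tip-40mm -0.2126 slope 0.011 z 0.1996
```

View pics/e5.png

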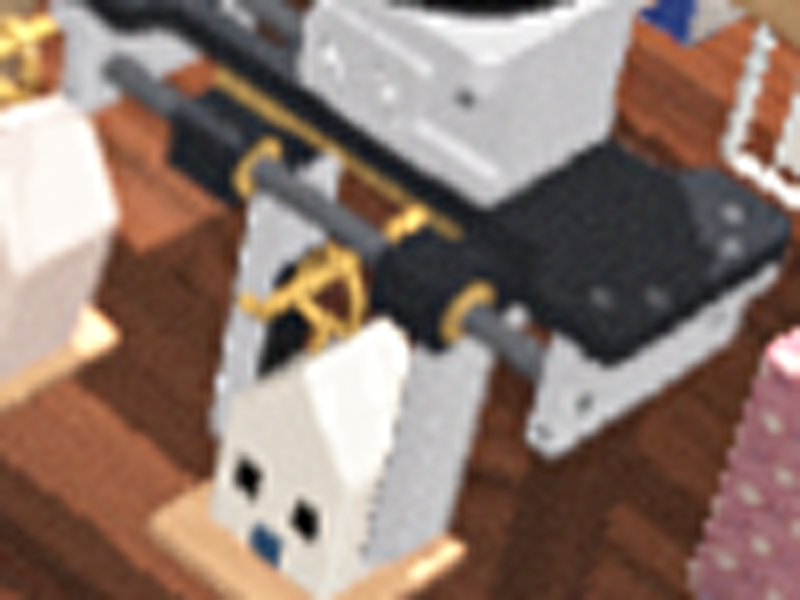

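House 4's eye hangs on peg 4, with the tip at (250,305) and the loop around the peg at (335,280). Now the slow release.

Request:
step_arm:
  commands:
    - [0, 0, 0, 0]
    - [0, 0, 0, 0]
    - [0, 0, 0, 0]
  squeeze: 5

```text
time_s: 59.65
tcp_pos: [0.6657, -0.2208, 0.1231]
ee_rot: [0.0, -0.026, 1.0, -0.0]
ft_force: [-1.0, -2.4, 5.8]
opening: 0.042
grasp_force: 5.0
```

Request:
step_arm:
  commands:
    - [0, 0, 0, 0]
    - [0, 0, 0, 0]
    - [0, 0, 0, 0]
    - [0, 0, 0, 0]
  fingers: -0.07

```text
time_s: 60.15
tcp_pos: [0.6654, -0.2203, 0.1226]
ee_rot: [-0.0, -0.026, 1.0, -0.0]
ft_force: [-0.7, 0.4, -1.0]
opening: 0.0436
grasp_force: 0.1
```

Request:
step_arm:
  commands:
    - [0, 0, 0, 0]
    - [0, 0, 0, 0]
    - [0, 0, 0, 0]
    - [0, 0, 0, 0]
  fingers: -0.03

```text
time_s: 60.65
tcp_pos: [0.6655, -0.2204, 0.1227]
ee_rot: [-0.0, -0.026, 1.0, -0.0]
ft_force: [-0.8, 0.2, 0.1]
opening: 0.0455
grasp_force: 0.1
```

Request:
step_arm:
  commands:
    - [0, 0, 0, 0]
    - [0, 0, 0, 0]
    - [0, 0, 0, 0]
    - [0, 0, 0, 0]
  fingers: 0.02

```text
time_s: 61.15
tcp_pos: [0.6655, -0.2204, 0.1227]
ee_rot: [-0.0, -0.026, 1.0, -0.0]
ft_force: [0.8, -0.9, 0.3]
opening: 0.0479
grasp_force: 0.1
```

Request:
step_arm:
  commands:
    - [0, 0, 0, 0]
    - [0, 0, 0, 0]
    - [0, 0, 0, 0]
    - [0, 0, 0, 0]
  fingers: 0.1

```text
time_s: 61.65
tcp_pos: [0.6655, -0.2204, 0.1227]
ee_rot: [-0.0, -0.026, 1.0, -0.0]
ft_force: [0.2, 0.4, -0.3]
opening: 0.0515
grasp_force: 0.0
```

Request:
step_arm:
  commands:
    - [0, 0.004, 0, 0]
    - [0, 0.004, 0, 0]
    - [0, 0.004, 0, 0]
    - [0, 0.004, 0, 0]
    - [0, 0.004, 0, 0]
    - [0, 0.004, 0, 0]
    - [0, 0, 0, 0]
    - [0, 0, 0, 0]
  fingers: 0.3

```text
time_s: 62.65
tcp_pos: [0.6651, -0.2132, 0.1227]
ee_rot: [0.0, -0.026, 1.0, -0.0]
ft_force: [-0.4, -0.1, -0.1]
opening: 0.0611
grasp_force: 0.0
```

Request:
step_arm:
  commands:
    - [0, 0, 0, 0]
    - [0, 0, 0, 0]
    - [0, 0, -0.02, 0]
    - [0, 0, -0.05, 0]
    - [0, 0, -0.1, 0]
    - [0, 0, -0.1, 0]
    - [0, 0, -0.1, 0]
    - [0, 0, -0.08, 0]
  fingers: 0.5

```text
time_s: 63.65
tcp_pos: [0.6653, -0.2134, 0.2603]
ee_rot: [0.001, -0.026, 1.0, -0.0]
ft_force: [-0.6, 0.5, 0.0]
opening: 0.0709
grasp_force: 0.0
```

Request:
step_arm:
  commands:
    - [0.1, 0, -0.05, 0]
    - [0.1, 0, 0, 0]
    - [0.1, 0, 0, 0]
    - [0.1, 0, 0, 0]
    - [0.1, 0, 0, 0]
    - [0.1, 0, 0, 0]
    - [0, 0, 0, 0]
    - [0, 0, 0, 0]
    - [0, 0, 0, 0]
    - [0, 0, 0, 0]

```text
time_s: 64.9
tcp_pos: [0.4857, -0.2226, 0.2726]
ee_rot: [-0.0, -0.026, 1.0, -0.0]
ft_force: [0.3, -0.4, 0.4]
opening: 0.0704
grasp_force: 0.0
```

```bash
python3 hung.py; python3 look.py 2>/dev/null; python3 - <<'E'
from meas import *
p,d=snap("top");C=cloud("top",d);X,Y,Z=C[...,0]-.0005,C[...,1]-.0008,C[...,2]
hsv=cv2.cvtColor(p,cv2.COLOR_RGB2HSV)
for x,y in [(.6432,.1326),(.6492,.0177),(.6551,-.0971),(.6611,-.2120)]:
    m=(abs(X-x)<.06)&(abs(Y-y)<.05)&(Z>.07)&(Z<.185)&(d>0)
    r=rect(np.c_[X[m],Y[m]]) if m.any() else 0
    # eye wire: points near peg level but off the peg line
    e=(abs(X-x)<.04)&(abs(Y-y)<.03)&(Z>.195)&(Z<.215)&(abs(Y-y-.052*(X-x))<.012)
    print(m.sum(),r,"eye z max",Z[e].max() if e.any() else 0, "x at high", X[e&(Z>Z[e].max()-.003)].mean().round(4) if e.any() else 0)
E
python3 -c "
import cv2;p=cv2.imread('pics/look.png');s=__import__('h').snap('side')[0][:,:,::-1]
cv2.imwrite('pics/fin.png',cv2.resize(s[90:330,180:480],(750,600),interpolation=cv2.INTER_CUBIC))"
```

```text
peg 1 n 432 c [0.6302, 0.119, 0.1175] zmin 0.1009 drift 0.0018
peg 2 n 356 c [0.6505, 0.0012, 0.1187] zmin 0.0899 drift 0.003
peg 3 n 352 c [0.6379, -0.0938, 0.1123] zmin 0.091 drift 0.0032
peg 4 n 982 c [0.6485, -0.2222, 0.1358] zmin 0.102 drift 0.001
body c [0. 0.] [0. 0.] 0.0 eye [378.3  34.4] zmax 0.028
knob bar ((495.0381164550781, 282.04119873046875), (13.26013469696045, 35.56391143798828), 62.750553131103516) 0.08959865407028988 68
432 ((646.302978515625, 134.70338439941406), (60.87190246582031, 60.183326721191406), 0.7177997827529907) eye z max 0.21111918380737604 x at high 0.6212
462 ((649.2998657226562, 20.031953811645508), (58.2625617980957, 60.36247634887695), 0.10280046612024307) eye z max 0.20976267255337255 x at high 0.6438
484 ((656.0345458984375, -94.26373291015625), (57.69839859008789, 61.121681213378906), 2.1420974731445312) eye z max 0.2104688919147173 x at high 0.6247
454 ((663.8970947265625, -209.30577087402344), (59.98906326293945, 60.10110855102539), 2.9434051513671875) eye z max 0.20974303279732331 x at high 0.6393
```

View pics/fin.png

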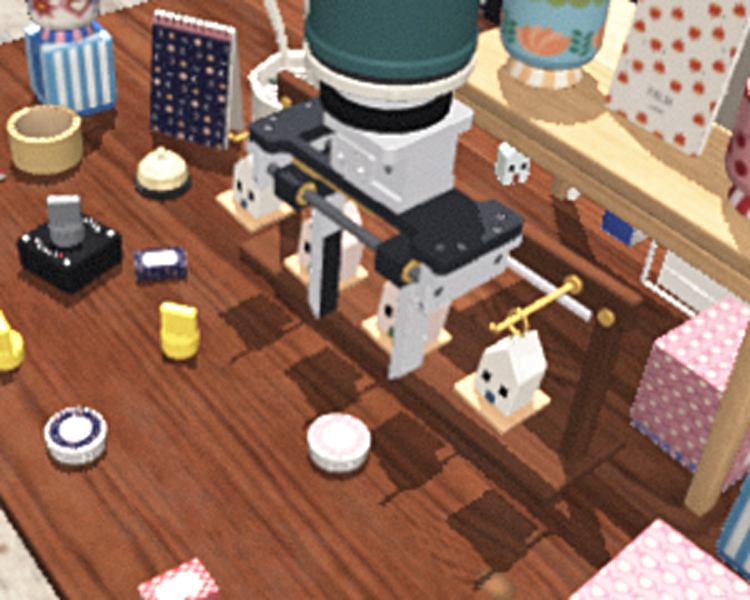

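All four houses hang still on pegs 1–4. The knob is home on the dimmer at about (65,225) in this crop, and the gripper is clear. I'm handing in.

```bash
python3 -c "
from cell import robot
print(robot.hand_in())"
```

```text
the job is handed in; nothing more can be done
None
```

I handed the job in at about 65 s. The knob is home on the dimmer and turned to the full-on stop, all four houses hang still on pegs 1–4, and the tins and matchboxes were not touched; the hand-in returned no verdict.

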